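Load strut bolts into the degreasing chute and spray them

ROBOT

A 6-joint arm with a two-finger parallel gripper is mounted at the origin on the work surface. World frame = base frame: x ahead of the robot, y to its left, z up, the work surface at z = 0. Lengths are in m, angles in rad, forces in N, time in s.
With the tool pointing down it reaches from about 0.275 to 0.875 m from the base axis. Payload 12.5 kg.
Tool frame: the origin (TCP) lies midway between the tips of the shut fingers; the grasp point (between the pads) lies 19 mm behind it; z points along the fingers, y is the direction in which the jaws open and shut (so a half turn about z gives the same grasp; the last joint's range is limited). The gripper opens to 85 mm and grips with 20 to 120 N. Pads are 22 mm wide; open, the fingers measure 114 mm over their backs; the gripper's body (76 mm by 85 mm) begins 54 mm behind the grasp point. The pads swing forward as they close: fully open they stand 13 mm farther back than shut.
Start: joints at [-1.285, 0.351, 1.652, -0, 1.139, -0.085], TCP at [0.199, -0.513, 0.231] pointing down, gripper open.
Joint ranges: [-2.75, 2.75], [-0.79, 2.1], [0.01, 2.65], [-1.57, 4.71], [0.07, 3.14], [-2.87, 2.87]. Speed limits (rad/s): [2.22, 2.22, 2.79, 3.14, 3.14, 3.14].

INTERFACE

Orientations are given as a unit quaternion [x, y, z, w].
In Python, from rig import env, vision gives the robot as it stands. The module is installed in compiled form; this text tells all that it offers.
- The arm moves only by the tool play_rows, never from a script. Its argument "increments" is a list of rows, each an object of numbers: "tx", "ty", "tz": the shift along the tool's x, y, z in m; "roll": the turn about the tool's z in degrees. In form: [{"tx": .., "ty": .., "tz": .., "roll": ..}, ...]. A call has exactly 8 rows; each row is the pose to reach, as a shift and turn from the pose commanded when the call began, along the tool's axes at that moment; what a row does not reach only later rows make up. A row lasts 1/8 s, in which the tool goes at most 62.5 mm and 10.7 degrees, less where a joint would pass 70% of its speed; a pose out of reach is approached as far as the arm can. A call with a gripper value outside its range is refused whole. "jaw" is the closure, from 0 (fully open) to 1 (shut), set as the call begins (left out, the last holds). The fingers move at their own pace and stop on an object; "grip_force" is the grip in N (left out, the last holds). Time passes only in rows, so rows that repeat a pose let the fingers close, or fill a call up. It gives the time, the measured TCP pose, the force and the opening at its end, in the units of the state.
- env.state(): the state, without advancing time (a new reading comes with each control period).
- vision.grab_frame(name): name is "scene" or "top" or "wrist"; returns a dict with "img" (480x640x3 uint8, blue, green, red), "z_map" (480x640 float32, m along the optical axis (not along the pixel's ray), 0 where there is no reading), "mtx" (3x3 intrinsics, pixels), "R" (3x3) and "t" (3): a world point X has camera coordinates R X + t. Camera axes: x right, y down, z forward; pixel columns grow to the right and rows downward; lengths in m; the calibration is good to about 2 mm. A picture is of the moment at which its call begins.
- env.close_job(): hands the job in, once; it reports no verdict.
Trained networks look in the newest picture that a camera, given by its name, has taken for a name from the list of things; names that differ only in an ending like _2 or _b are one class to them, and where a whole thing is asked for, a point or a joint stands for the part that bears it (a point fixed in the world has none). Each returns a list of dicts, best first, with "p" (0 to 1); they miss things now and then, are a little off and sometimes report something else, mostly with a low value. They report only what shows in the picture. A call takes as long as a camera call.
- vision.regions_of(camera, label): "pixels" (480x640 bool, what is visible of it).
- vision.pinpoint(camera, label): "xyz" ([x, y, z] in m, in the coordinates of the camera as it stood for that picture, good to about 4 mm: a listed point, or the origin of a listed thing).
The state is a dict: "t": time; "qpos": joint angles; "joint_vel": joint speeds; "joint_torque": joint torques, N m; "ee_pos": TCP position; "ee_rot": TCP orientation; "ft_force": force on the tool from outside, world axes, zero at the start; "torque": the same for the moment, N m; "gripper_width": opening from 0.0 (shut) to 1.0 (fully open).
Only numpy, scipy, OpenCV 4.12 (cv2) and the standard library are available. Lean on these libraries where they do the work, as an engineer would, in place of code of your own. Each camera call takes 0.05 s, during which the arm holds its last target.

TASK

Slide the chute's shutter fully open (uphill) and load every loose hex bolt from the bench through the loading mouth, each lying head uphill, so that they slide down into a single row against the stop. Then slide the shutter fully shut and only after that give the degreaser can a short press: its spray cap right down, then let it spring back up. Leave the socket, the nut and the bush where they lie.

Things in the scene. Friction and masses are not known exactly. Their poses are not given: they have to be found in the camera images.
- channel: Sloping aluminium channel of a gravity chute, 25 degrees, 27 mm wide inside, smooth: bolts slide down it to the stop or the bolt before. Origin on the floor's centre line at the stop (low end, 30 mm above bench); x UPHILL along the floor, y across, z square out of the floor. From x = 0 to 234 mm: walls and roof lips, 33 mm high (18 mm slot, 30 mm under the lips), so nothing gets in from above.
- mouth (a point): Middle of the open loading mouth, on the channel floor at channel x = 276.5 mm; axes as the channel's. The mouth runs 42 mm up and down hill from here; its side walls are only 7 mm high (35 mm over their outsides), so fingers have room. Uphill of it are the shutter's guide blocks, 76 mm long, 58 mm over their outsides, tops 42 mm above the floor.
- shutter (a joint): Flat steel shutter (46 mm wide, 4 mm thick, top face 39 mm above the channel floor) sliding along the channel over the loading mouth: 0 = fully shut (covers the mouth), 0.085 m = fully open (slid uphill, mouth clear). Stiff: it stays where it is left; takes about 3 N to move.
- shutter_grip (a point): Point to grip on the shutter's black round post, which stands square to the shutter plate, 16 mm diameter and 45 mm tall above it; the point lies on the post's axis 30 mm above the plate and 15 mm below the post's top. Moves with the shutter; axes as the channel's (x uphill, z along the post).
- cap (a joint): Sprung white spray cap of the degreaser can, pressed straight down: 0 = up, 0.007 m = fully down. Springs back when let go; needs about 2.5 N to start and 7 N fully down.
- cap_top (a point): Centre of the flat top of the spray cap (26 mm diameter, 18 mm tall, 192 mm above the bench when up); z up. Moves with the cap.
- can: Degreaser spray can, 60 mm diameter, blue with a plain white band, fixed upright on a grey foot 110 x 90 mm near the low end of the chute. Origin under its centre, on the bench.
- bolt1: Plain steel hex-head bolt, 46 mm long: shank 14 mm diameter, 34 mm long; hexagonal head 12 mm thick, 20 mm across flats. Origin on its axis, halfway along; x points along the bolt to the head (shank x = -23 to +11 mm, head +11 to +23 mm). Starts lying on the bench, axis 7 to 10 mm high, any heading. May be absent.
- bolt2: Plain steel hex-head bolt, 46 mm long: shank 14 mm diameter, 34 mm long; hexagonal head 12 mm thick, 20 mm across flats. Origin on its axis, halfway along; x points along the bolt to the head (shank x = -23 to +11 mm, head +11 to +23 mm). Starts lying on the bench, axis 7 to 10 mm high, any heading. May be absent.
- bolt3: Plain steel hex-head bolt, 46 mm long: shank 14 mm diameter, 34 mm long; hexagonal head 12 mm thick, 20 mm across flats. Origin on its axis, halfway along; x points along the bolt to the head (shank x = -23 to +11 mm, head +11 to +23 mm). Starts lying on the bench, axis 7 to 10 mm high, any heading. May be absent.
- bolt4: Plain steel hex-head bolt, 46 mm long: shank 14 mm diameter, 34 mm long; hexagonal head 12 mm thick, 20 mm across flats. Origin on its axis, halfway along; x points along the bolt to the head (shank x = -23 to +11 mm, head +11 to +23 mm). Starts lying on the bench, axis 7 to 10 mm high, any heading. May be absent.
- bolt5: Plain steel hex-head bolt, 46 mm long: shank 14 mm diameter, 34 mm long; hexagonal head 12 mm thick, 20 mm across flats. Origin on its axis, halfway along; x points along the bolt to the head (shank x = -23 to +11 mm, head +11 to +23 mm). Starts lying on the bench, axis 7 to 10 mm high, any heading. May be absent.
- socket: Bystander: plain steel wrench socket, upright cylinder 28 mm diameter, 38 mm tall; origin under its centre.
- nut: Bystander: large hex nut lying flat, 30 mm across flats, 14 mm tall; origin under its centre.
- bush: Bystander: black flanged bush, 40 mm diameter at the foot, 26 mm tall; origin under its centre.

How it is judged:
By the outcome, as a careful person would: the job done as asked, in the order asked, and still so for the second after the job is handed in, with the robot touching nothing.
Of bolt1, bolt2, bolt3, bolt4, bolt5 only 3 to 5 are there at a start; the rules pass over those that are not, and their reading is None.
At some moment in a run one of bolt1, bolt2, bolt3, bolt4, bolt5 may be knocked a few centimetres aside while the robot is not near it.
It also fails if it takes over 210 s, if anything falls off the work surface, if the arm or the gripper's body presses on something with over 40 N, if the wrist force passes 120 N, or if a joint passes its speed limit or range.

## Working session

There is one attempt and no reset: what is moved stays moved. The work goes in short steps, Python scripts to look and compute and a tool call to move; the robot and the scene stay as the last step left them, time stands still between calls to the robot, and variables do not carry over. Pictures are saved under pics/ and viewed, and the job is handed in when it is done.

Besides the shell and the picture viewer there is one more tool, called as name(argument=value, ...), one argument or row to a line, values as JSON. play_rows: Moves the arm, as the interface text tells. Its arguments: {"type":"object","properties":{"increments":{"type":"array","items":{"type":"object","properties":{"tx":{"type":"number"},"ty":{"type":"number"},"tz":{"type":"number"},"roll":{"type":"number"}}}},"jaw":{"type":"number"},"grip_force":{"type":"number"}},"required":["increments"]}

```bash
mkdir -p pics; ls
cat > h.py <<'E'
import numpy as np, cv2
from rig import env, vision
def grab(n):
    return vision.grab_frame(n)
def save(f,name): cv2.imwrite('pics/'+name+'.png',f['img'])
def w(f,p): return f['R'].T@(np.asarray(p)-f['t'])
def px2w(f,u,v,d=None):
    d=f['z_map'][int(v),int(u)] if d is None else d
    return w(f,np.linalg.inv(f['mtx'])@np.array([u,v,1.])*d)
E
python3 - <<'E'
from h import *
print(env.state())
for n in ['scene','top','wrist']:
    f=grab(n); save(f,n+'0'); print(n,f['mtx'].tolist(),f['R'].round(4).tolist(),f['t'].round(4).tolist(), w(f,[0,0,0]))
    if n=='wrist': continue
    for l in ['channel','mouth','shutter','shutter_grip','cap','cap_top','can','bolt1','socket','nut','bush']:
        try:
            for r in vision.pinpoint(n,l): print(l,round(r['p'],2),w(f,r['xyz']).round(4))
        except Exception as e: print(l,e)
E
```

```text
pics
{'t': 0.0, 'qpos': array([-1.28459726e+00,  3.51220830e-01,  1.65245016e+00,  2.27321172e-06,
        1.13911288e+00, -8.46238051e-02]), 'joint_vel': array([-0.00089656,  0.00234349, -0.00085813,  0.0006072 , -0.00083714,
       -0.00133169]), 'joint_torque': array([ 1.31272936e-03, -5.06095433e+01, -2.91405541e+01, -1.23690472e-05,
        4.51321612e-03, -3.64419449e-06]), 'ee_pos': array([ 0.19922442, -0.51227814,  0.23075696]), 'ee_rot': array([ 9.82860399e-01,  1.84350433e-01, -5.89017068e-05, -5.92691084e-04]), 'ft_force': array([-0.35711099,  0.31489004, -0.69547592]), 'torque': array([ 0.01016422, -0.03208634,  0.02696962]), 'gripper_width': 1.0031678934172465}
scene [[471.48548308799536, 0.0, 316.1974926284518], [0.0, 471.48548308799536, 227.11901246262076], [0.0, 0.0, 1.0]] [[-0.7155, 0.6985, 0.0112], [0.5007, 0.5239, -0.6891], [-0.4872, -0.4874, -0.7246]] [0.3961, -0.1708, 1.2845] [0.99472728 0.43887002 0.80867034]
channel 0.55 [ 0.6259 -0.1189  0.0292]
mouth 0.64 [0.6572 0.1299 0.1453]
mouth 0.37 [ 0.3782 -0.3298  0.0127]
shutter it knows: bolt, bush, can, cap_top, c
[... 1303 characters left out ...]
108 -0.2467  0.189 ]
cap_top 0.43 [ 0.6289 -0.1236  0.0267]
cap_top 0.3 [ 0.6132 -0.2455 -0.0038]
can 0.6 [ 0.6141 -0.245  -0.0047]
bolt1 0.73 [ 0.3808 -0.3346  0.0045]
bolt1 0.6 [0.4402 0.1389 0.0077]
bolt1 0.49 [0.3576 0.3026 0.0049]
bolt1 0.43 [ 0.3974 -0.23    0.0075]
socket 0.7 [ 4.575e-01 -5.250e-02  4.000e-04]
socket 0.45 [ 0.3799 -0.3355  0.0081]
nut 0.72 [ 5.022e-01  5.470e-02 -4.000e-04]
bush 0.53 [ 0.4818 -0.1588 -0.003 ]
wrist [[412.3031294646729, 0.0, 328.706781777151], [0.0, 412.3031294646729, 238.75129179625912], [0.0, 0.0, 1.0]] [[0.3634, -0.9317, 0.0003], [-0.8959, -0.3494, 0.2743], [-0.2555, -0.0999, -0.9616]] [-0.5504, -0.0356, 0.3779] [ 0.2646695  -0.48748678  0.37335022]
```

View pics/top0.png

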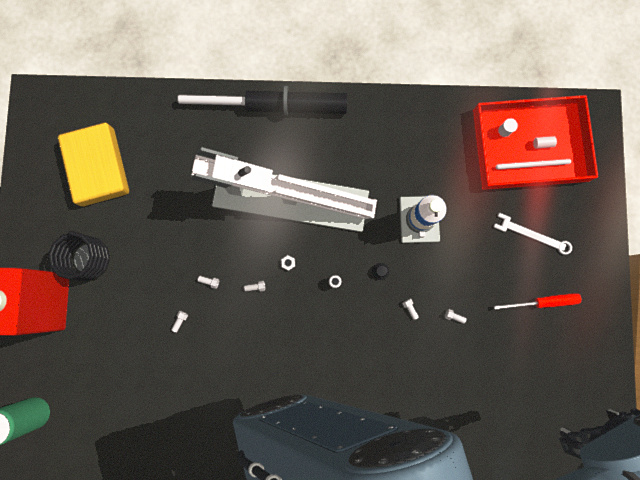

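View pics/scene0.png

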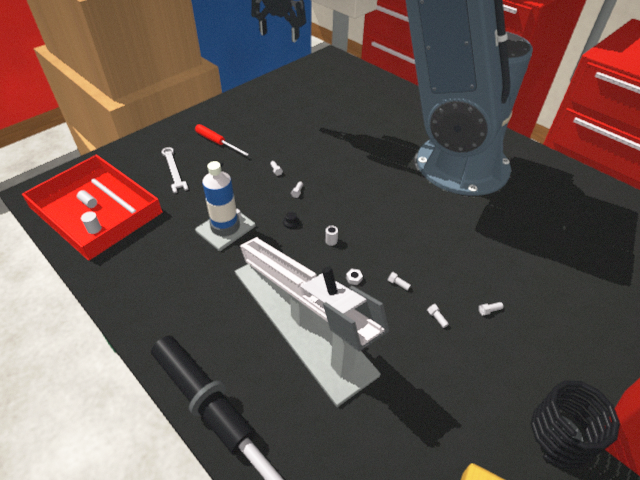

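Five bolts: two near y≈-0.23 and -0.33, three on the left at y≈0.14–0.31. The nut, socket and bush lie between them. The chute runs along roughly +y, with its low end by the can. Next I'll refine the heading and the bolt poses.

```bash
cat >> h.py <<'E'
def cloud(f,m):
    v,u=np.nonzero(m); d=f['z_map'][v,u]; k=d>0; u,v,d=u[k],v[k],d[k]
    P=np.linalg.inv(f['mtx'])@np.vstack([u,v,np.ones_like(u)])*d
    return (f['R'].T@(P-f['t'][:,None])).T
def bolt_from_mask(f,m):
    m=m&(f['z_map']>0); P=cloud(f,m)
    P=P[(P[:,2]>0.003)&(P[:,2]<0.03)]
    if len(P)<20: return None
    xy=P[:,:2]; c=np.median(xy,0); xy=xy[np.linalg.norm(xy-c,axis=1)<.035]
    # min-area rect for axis
    r=cv2.minAreaRect((xy*1000).astype(np.float32)); 
    _,_,V=np.linalg.svd(xy-xy.mean(0)); a=V[0]
    s=(xy-c)@a; lo,hi=np.percentile(s,1),np.percentile(s,99)
    q=(xy-c)@np.array([-a[1],a[0]])
    wl=np.ptp(q[s<lo+.011]); wh=np.ptp(q[s>hi-.011])
    zl=np.percentile(P[:,2],95)
    if wl>wh: a=-a; lo,hi=-hi,-lo; q=-q
    n=np.array([-a[1],a[0]])
    qm=(np.percentile(q,2)+np.percentile(q,98))/2
    ctr=c+a*(lo+hi)/2+n*qm
    return dict(ctr=ctr.round(4),head=round(float(np.degrees(np.arctan2(a[1],a[0]))),1),L=round(hi-lo,4),w=(round(wl,4),round(wh,4)),ztop=round(zl,4),n=len(P))
def bolts(cam,f,pmin=0.25):
    out=[]
    for r in vision.regions_of(cam,'bolt1'):
        if r['p']<pmin: continue
        b=bolt_from_mask(f,r['pixels'])
        if b: b['p']=round(r['p'],2); out.append(b)
    return out
E
python3 - <<'E'
from h import *
for n in ['top','scene']:
    f=grab(n)
    for b in bolts(n,f): print(n,b)
    rs=vision.regions_of(n,'channel'); print([ (round(r['p'],2),int(r['pixels'].sum())) for r in rs])
    P=cloud(f,rs[0]['pixels'])
    print(P.min(0),P.max(0))
    # points in roof region
    hd=np.array([.032,.247]);hd/=np.linalg.norm(hd)
    for it in range(3):
        s=(P[:,:2]-[.627,-.12])@hd; q=(P[:,:2]-[.627,-.12])@[-hd[1],hd[0]]
        zn=(P[:,2]-.03)*np.cos(np.radians(25))-s*np.sin(np.radians(25)); x=s*np.cos(np.radians(25))+(P[:,2]-.03)*np.sin(np.radians(25))
        k=(zn>.025)&(x>-.005)&(x<.234)&(abs(q)<.03)
        e=[]
        for x0 in np.arange(.01,.22,.01):
            kk=k&(abs(x-x0)<.006)
            if kk.sum()>5: e.append((x0,np.percentile(q[kk],2),np.percentile(q[kk],98),np.median(zn[kk])))
        e=np.array(e); mid=(e[:,1]+e[:,2])/2
        p=np.polyfit(e[:,0],mid,1); print('slope deg',np.degrees(p[0]),'off',p[1],'width',np.median(e[:,2]-e[:,1]),'zn',np.median(e[:,3]), 'xmin',np.percentile(x[(zn>.01)&(abs(q)<.03)],.5))
        break
E
```

```text
top {'ctr': array([0.3603, 0.304 ]), 'head': -24.7, 'L': np.float64(0.0429), 'w': (np.float64(0.0229), np.float64(0.012)), 'ztop': np.float64(0.0203), 'n': 144, 'p': 0.74}
top {'ctr': array([0.4533, 0.2422]), 'head': -104.9, 'L': np.float64(0.045), 'w': (np.float64(0.0123), np.float64(0.0218)), 'ztop': np.float64(0.0211), 'n': 132, 'p': 0.6}
top {'ctr': array([ 0.3832, -0.3299]), 'head': 68.8, 'L': np.float64(0.043), 'w': (np.float64(0.013), np.float64(0.0224)), 'ztop': np.float64(0.0208), 'n': 143, 'p': 0.53}
[(0.93, 4587)]
[ 0.60431303 -0.13839084 -0.00740811] [0.75670847 0.24682419 0.24324315]
slope deg -1.031799831938755 off 0.000993282353348137 width 0.03701711077569478 zn 0.031293649567142603 xmin -0.0023159924993305645
scene {'ctr': array([0.4437, 0.1378]), 'head': -76.3, 'L': np.float64(0.0436), 'w': (np.float64(0.0204), np.float64(0.0131)), 'ztop': np.float64(0.0201), 'n': 156, 'p': 0.49}
scene {'ctr': array([0.3603, 0.308 ]), 'head': -27.1, 'L': np.float64(0.0445), 'w': (np.float64(0.0134), np.float64(0.02)), 'ztop': np.float64(0.0207), 'n': 183, 'p': 0.46}
scene {'ctr': array([0.4542, 0.2454]), 'head': -101.2, 'L': np.float64(0.0435), 'w': (np.float64(0.0163), np.float64(0.0153)), 'ztop': np.float64(0.0199), 'n': 177, 'p': 0.45}
scene {'ctr': array([ 0.4633, -0.0432]), 'head': -46.8, 'L': np.float64(0.0255), 'w': (np.float64(0.0136), np.float64(0.0127)), 'ztop': np.float64(0.028), 'n': 93, 'p': 0.29}
[(0.87, 6051)]
[ 0.50865254 -0.16983719 -0.00379373] [0.70894007 0.25166345 0.24281738]
slope deg -0.9513776152826157 off 0.0013919107227695743 width 0.03725638071824626 zn 0.03136912730359876 xmin 2.3099692022378905e-05
```

View pics/wrist0.png

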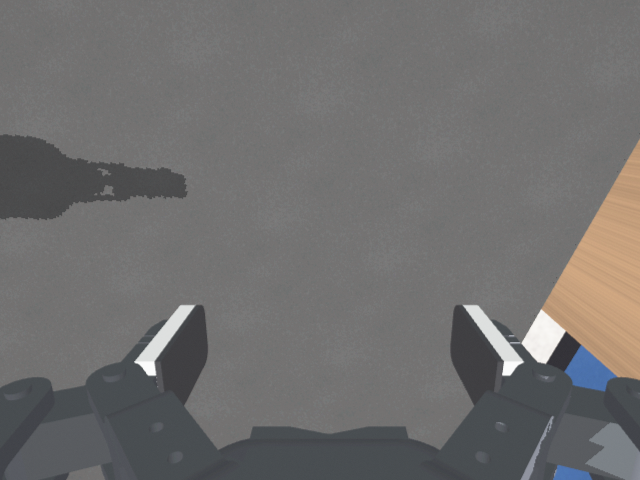

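```bash
cat >> h.py <<'E'
from scipy.spatial.transform import Rotation as Ro
def mv(x,y,z,hd=None,st=None):
    s=st or env.state(); R=Ro.from_quat(s['ee_rot']).as_matrix()
    cur=np.degrees(np.arctan2(R[1,0],R[0,0]))
    d=R.T@(np.array([x,y,z])-s['ee_pos'])
    roll=0 if hd is None else -((hd-cur+180)%360-180)
    q1=np.degrees(np.arctan2(y,x)); q6=None if hd is None else (q1+90-hd+180)%360-180
    print('t',round(s['t'],2),'cur',s['ee_pos'].round(4),'hd',round(cur,1),'-> tx %.4f ty %.4f tz %.4f roll %.1f'%(*d,roll),'q6',q6,'rows %.1f %.1f'%(np.linalg.norm(d)/.0625,abs(roll)/10.7))
def C(x,z=0,y=0,o=(.626,-.12),hd=81.6):
    "channel coords to world"
    a=np.radians(25);h=x*np.cos(a)-z*np.sin(a);u=np.array([np.cos(np.radians(hd)),np.sin(np.radians(hd))]);n=np.array([-u[1],u[0]])
    return np.array([*(np.array(o)+h*u+y*n),.03+x*np.sin(a)+z*np.cos(a)])
E
python3 - <<'E'
from h import *
mv(.666,.075,.36,81.6)
E
```

```text
t 1.35 cur [ 0.1993 -0.5126  0.2313] hd 21.2 -> tx 0.6479 ty -0.3786 tz -0.1287 roll -60.4 q6 14.825158237525613 rows 12.2 5.6
```

play_rows(
  increments=[
    {"tx":0.03,"ty":-0.02,"tz":-0.05,"roll":-8},
    {"tx":0.07,"ty":-0.04,"tz":-0.09,"roll":-16},
    {"tx":0.12,"ty":-0.07,"tz":-0.12,"roll":-24},
    {"tx":0.17,"ty":-0.1,"tz":-0.129,"roll":-32},
    {"tx":0.22,"ty":-0.13,"tz":-0.129,"roll":-40},
    {"tx":0.27,"ty":-0.16,"tz":-0.129,"roll":-48},
    {"tx":0.32,"ty":-0.19,"tz":-0.129,"roll":-55},
    {"tx":0.37,"ty":-0.22,"tz":-0.129,"roll":-60.4},
  ],
  jaw=0.3,
)

```text
t: 2.35
ee_pos: [0.4654, -0.1718, 0.3605]
ee_rot: [0.756, 0.655, 0.0, 0.0]
ft_force: [-0.6, -0.5, -0.1]
gripper_width: 0.7
```

Run:
```python
from h import *
mv(.666,.075,.36,81.6)
print(env.state()['gripper_width'])
```

```text
t 2.35 cur [ 0.4654 -0.1718  0.3605] hd 81.8 -> tx 0.2727 ty 0.1636 tz 0.0006 roll 0.2 q6 14.825158237525613 rows 5.1 0.0
0.70024753035788
```

play_rows(
  increments=[
    {"tx":0.045,"ty":0.027},
    {"tx":0.09,"ty":0.054},
    {"tx":0.135,"ty":0.081},
    {"tx":0.18,"ty":0.108},
    {"tx":0.225,"ty":0.135},
    {"tx":0.273,"ty":0.164},
    {"tx":0.273,"ty":0.164},
    {"tx":0.273,"ty":0.164},
  ],
)

```text
validation failed for argument at $.in...
```

Run:
```python
from h import *
f=grab('wrist'); save(f,'w1'); print(env.state()['ee_pos'])
for l in ['shutter_grip','mouth','channel']:
    for r in vision.pinpoint('wrist',l): print(l,round(r['p'],2),w(f,r['xyz']).round(4))
print('pred', C(.3165,.069), C(.2765))
f=grab('scene');save(f,'s1')
```

```text
[ 0.46818823 -0.16726054  0.36030608]
shutter_grip 0.73 [ 0.4024 -0.2288  0.0096]
shutter_grip 0.44 [ 0.4856 -0.1577 -0.0036]
channel 0.72 [ 0.6331 -0.1162  0.0313]
channel 0.25 [ 0.3821 -0.3335  0.0115]
pred [0.66364352 0.13492139 0.22629392] [0.66260755 0.12790581 0.14685395]
```

View pics/w1.png

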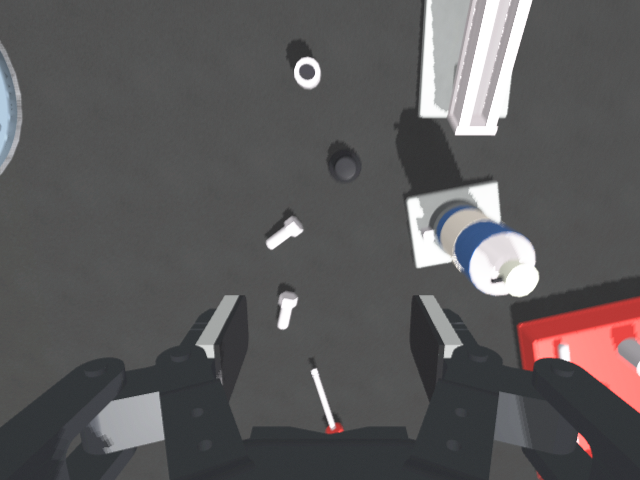

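View pics/s1.png

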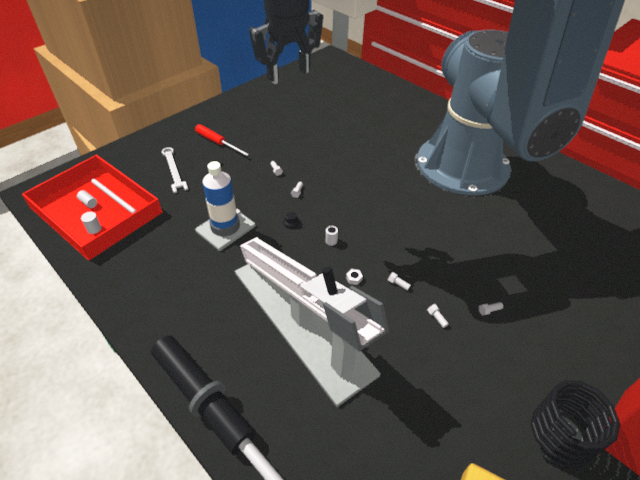

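The call was refused because every row needs all four fields, so the arm hasn't moved. The wrist view shows two bolts, at (287,232) and (287,310).

play_rows(
  increments=[
    {"tx":0.045,"ty":0.027,"tz":0,"roll":0},
    {"tx":0.09,"ty":0.054,"tz":0,"roll":0},
    {"tx":0.135,"ty":0.081,"tz":0,"roll":0},
    {"tx":0.18,"ty":0.108,"tz":0,"roll":0},
    {"tx":0.225,"ty":0.135,"tz":0,"roll":0},
    {"tx":0.27,"ty":0.162,"tz":0,"roll":0},
    {"tx":0.27,"ty":0.162,"tz":0,"roll":0},
    {"tx":0.27,"ty":0.162,"tz":0,"roll":0},
  ],
)

```text
t: 3.6
ee_pos: [0.6638, 0.0685, 0.3602]
ee_rot: [0.757, 0.653, -0.0, -0.0]
ft_force: [-0.4, -0.6, 0.9]
gripper_width: 0.699
```

Run:
```python
from h import *
f=grab('wrist'); save(f,'w2'); print(env.state()['ee_pos'])
for l in ['shutter_grip','mouth','channel']:
    for r in vision.pinpoint('wrist',l): print(l,round(r['p'],2),w(f,r['xyz']).round(4))
print('pred', C(.3165,.069), C(.2765))
f=grab('scene');save(f,'s2')
```

```text
[0.6636432  0.06830793 0.36051149]
shutter_grip 0.88 [0.6648 0.1323 0.2243]
channel 0.58 [ 0.6299 -0.1153  0.0281]
pred [0.66364352 0.13492139 0.22629392] [0.66260755 0.12790581 0.14685395]
```

View pics/w2.png

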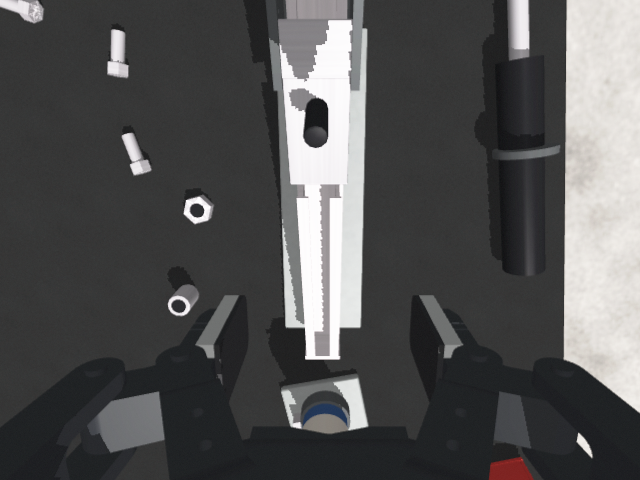

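View pics/s2.png

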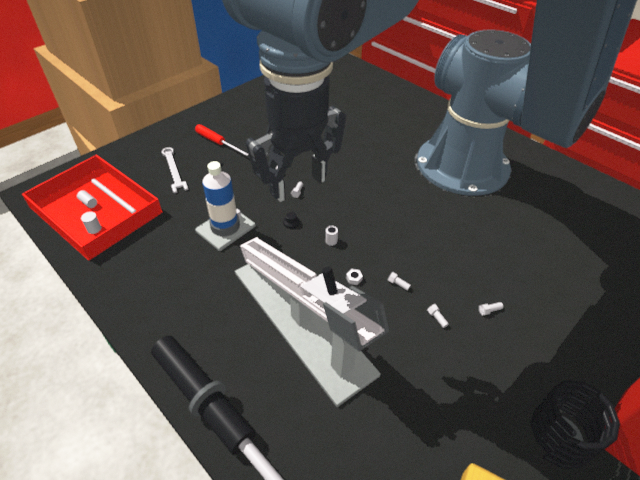

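```bash
cat >> h.py <<'E'
def chanfit(n,f,m):
    P=cloud(f,m); a=np.radians(25); hd=81.6; o=np.array([.626,-.12])
    u=np.array([np.cos(np.radians(hd)),np.sin(np.radians(hd))]); nn=np.array([-u[1],u[0]])
    s=(P[:,:2]-o)@u;q=(P[:,:2]-o)@nn
    zn=(P[:,2]-.03)*np.cos(a)-s*np.sin(a); x=s*np.cos(a)+(P[:,2]-.03)*np.sin(a)
    k=(zn>.027)&(zn<.037)&(x>-.005)&(x<.234)&(abs(q)<.03); e=[]
    for x0 in np.arange(.01,.23,.01):
        kk=k&(abs(x-x0)<.006)
        if kk.sum()>8: e.append((x0,np.percentile(q[kk],2),np.percentile(q[kk],98),np.median(zn[kk])))
    e=np.array(e); p=np.polyfit(e[:,0],(e[:,1]+e[:,2])/2,1)
    print('roof',n,'hd corr %.2f off %.4f w %.4f zn %.4f'%(np.degrees(p[0]),p[1],np.median(e[:,2]-e[:,1]),np.median(e[:,3])),len(e),'xmin %.4f'%np.percentile(x[k],.5))
    k=(zn>.034)&(zn<.044)&(x>.23)&(x<.42)&(abs(q)<.026)
    if k.sum()>50: print(' plate zn %.4f x %.3f..%.3f q %.4f..%.4f'%(np.median(zn[k]),*np.percentile(x[k],[.5,99.5]),*np.percentile(q[k],[1,99])))
    k=(zn>.05)&(zn<.09)&(abs(q)<.02)&(x>.2)
    if k.sum()>20: print(' post x mid %.4f q mid %.4f zn max %.4f'%((np.percentile(x[k],2)+np.percentile(x[k],98))/2,(np.percentile(q[k],2)+np.percentile(q[k],98))/2,zn[k].max()),k.sum())
E
python3 - <<'E'
from h import *
for n in ['wrist','top','scene']:
    f=grab(n)
    chanfit(n,f,f['z_map']>0)
E
```

```text
roof wrist hd corr 0.02 off -0.0019 w 0.0371 zn 0.0320 22 xmin -0.0035
 plate zn 0.0380 x 0.254..0.382 q -0.0253..0.0253
 post x mid 0.3179 q mid -0.0020 zn max 0.0847 935
roof top hd corr -0.13 off -0.0004 w 0.0370 zn 0.0313 17 xmin -0.0042
roof scene hd corr -0.06 off 0.0002 w 0.0373 zn 0.0314 22 xmin -0.0019
 plate zn 0.0377 x 0.254..0.406 q -0.0253..0.0255
 post x mid 0.3199 q mid -0.0002 zn max 0.0847 224
```

```bash
sed -i 's/o=(.626,-.12)/o=(.627,-.12)/' h.py
python3 - <<'E'
from h import *
print(C(.318,.069),C(.403,.069))
mv(.665,.136,.213,81.6)
E
```

```text
[0.66484211 0.13626627 0.22692784] [0.67609579 0.21247601 0.2628504 ]
t 4.0 cur [0.6638 0.0697 0.3606] hd 81.6 -> tx 0.0657 ty -0.0086 tz 0.1476 roll 0.0 q6 19.958251258084317 rows 2.6 0.0
```

play_rows(
  increments=[
    {"tx":0.033,"ty":-0.004,"tz":0.0,"roll":0},
    {"tx":0.066,"ty":-0.0086,"tz":0.02,"roll":0},
    {"tx":0.066,"ty":-0.0086,"tz":0.06,"roll":0},
    {"tx":0.066,"ty":-0.0086,"tz":0.1,"roll":0},
    {"tx":0.066,"ty":-0.0086,"tz":0.13,"roll":0},
    {"tx":0.066,"ty":-0.0086,"tz":0.1476,"roll":0},
    {"tx":0.066,"ty":-0.0086,"tz":0.1476,"roll":0},
    {"tx":0.066,"ty":-0.0086,"tz":0.1476,"roll":0},
  ],
)

```text
t: 5.0
ee_pos: [0.6656, 0.1367, 0.2142]
ee_rot: [0.757, 0.654, 0.001, 0.001]
ft_force: [0.1, 0.0, -0.2]
gripper_width: 0.698
```

play_rows(
  increments=[
    {"tx":0,"ty":0,"tz":0,"roll":0},
    {"tx":0,"ty":0,"tz":0,"roll":0},
    {"tx":0,"ty":0,"tz":0,"roll":0},
    {"tx":0,"ty":0,"tz":0,"roll":0},
    {"tx":0,"ty":0,"tz":0,"roll":0},
    {"tx":0,"ty":0,"tz":0,"roll":0},
    {"tx":0,"ty":0,"tz":0,"roll":0},
    {"tx":0,"ty":0,"tz":0,"roll":0},
  ],
  jaw=1,
  grip_force=30,
)

```text
t: 6.0
ee_pos: [0.6653, 0.1366, 0.2133]
ee_rot: [0.757, 0.654, 0.0, 0.0]
ft_force: [1.2, -2.4, 5.4]
gripper_width: 0.173
```

play_rows(
  increments=[
    {"tx":0.013,"ty":0,"tz":-0.006,"roll":0},
    {"tx":0.026,"ty":0,"tz":-0.012,"roll":0},
    {"tx":0.039,"ty":0,"tz":-0.018,"roll":0},
    {"tx":0.052,"ty":0,"tz":-0.0242,"roll":0},
    {"tx":0.065,"ty":0,"tz":-0.0303,"roll":0},
    {"tx":0.077,"ty":0,"tz":-0.0359,"roll":0},
    {"tx":0.079,"ty":0,"tz":-0.0368,"roll":0},
    {"tx":0.079,"ty":0,"tz":-0.0368,"roll":0},
  ],
)

```text
t: 7.0
ee_pos: [0.6763, 0.2152, 0.2492]
ee_rot: [0.757, 0.654, -0.0, -0.0]
ft_force: [0.1, -0.8, -0.7]
gripper_width: -0.002
```

Run:
```python
from h import *
print(env.state()['ft_force'],env.state()['ee_pos'])
f=grab('scene');save(f,'s3'); chanfit('scene',f,f['z_map']>0)
for r in vision.pinpoint('scene','shutter_grip'): print(round(r['p'],2),w(f,r['xyz']).round(4))
print(C(.318,.069),C(.403,.069))
```

```text
[ 0.14152336 -0.82910687 -0.7194765 ] [0.67632336 0.21515224 0.24920065]
roof scene hd corr -0.02 off 0.0001 w 0.0371 zn 0.0315 22 xmin -0.0027
 plate zn 0.0378 x 0.320..0.420 q -0.0256..0.0242
 post x mid 0.4049 q mid -0.0001 zn max 0.0900 269
0.89 [0.6758 0.1932 0.2559]
[0.66484211 0.13626627 0.22692784] [0.67609579 0.21247601 0.2628504 ]
```

View pics/s3.png

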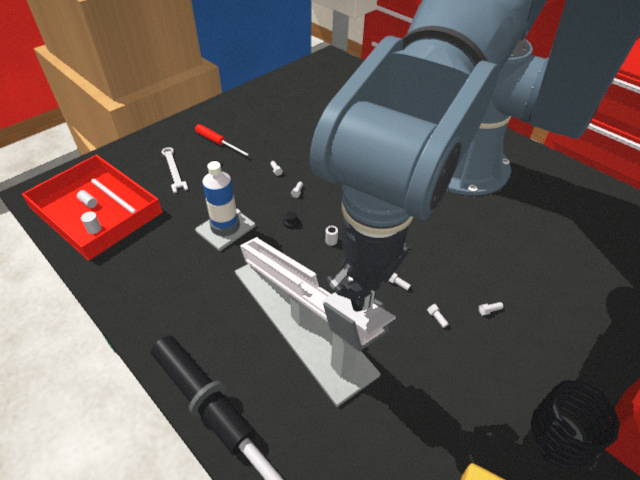

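The grip slipped near the end and the jaws are now shut. I'll lift and check where the shutter is.

play_rows(
  increments=[
    {"tx":0,"ty":0,"tz":-0.03,"roll":0},
    {"tx":0,"ty":0,"tz":-0.06,"roll":0},
    {"tx":-0.04,"ty":0,"tz":-0.1,"roll":0},
    {"tx":-0.09,"ty":0,"tz":-0.1,"roll":0},
    {"tx":-0.12,"ty":0,"tz":-0.1,"roll":0},
    {"tx":-0.12,"ty":0,"tz":-0.1,"roll":0},
    {"tx":-0.12,"ty":0,"tz":-0.1,"roll":0},
    {"tx":-0.12,"ty":0,"tz":-0.1,"roll":0},
  ],
)

```text
t: 8.1
ee_pos: [0.6591, 0.0972, 0.3494]
ee_rot: [0.756, 0.654, 0.0, -0.0]
ft_force: [0.2, 0.5, -0.6]
gripper_width: 0.0
```

Run:
```python
from h import *
for n in ['wrist','scene']:
    f=grab(n);save(f,n+'4'); chanfit(n,f,f['z_map']>0)
    for r in vision.pinpoint(n,'shutter_grip'): print(round(r['p'],2),w(f,r['xyz']).round(4))
```

```text
roof wrist hd corr 0.07 off -0.0021 w 0.0372 zn 0.0320 7 xmin 0.1572
 plate zn 0.0380 x 0.319..0.408 q -0.0255..0.0255
 post x mid 0.3831 q mid -0.0018 zn max 0.0850 1239
0.57 [0.6736 0.1887 0.2524]
roof scene hd corr -0.01 off 0.0000 w 0.0375 zn 0.0314 22 xmin -0.0030
 plate zn 0.0378 x 0.320..0.419 q -0.0252..0.0252
 post x mid 0.3853 q mid -0.0006 zn max 0.0843 252
0.24 [ 0.6106 -0.2449  0.1882]
```

View pics/wrist4.png

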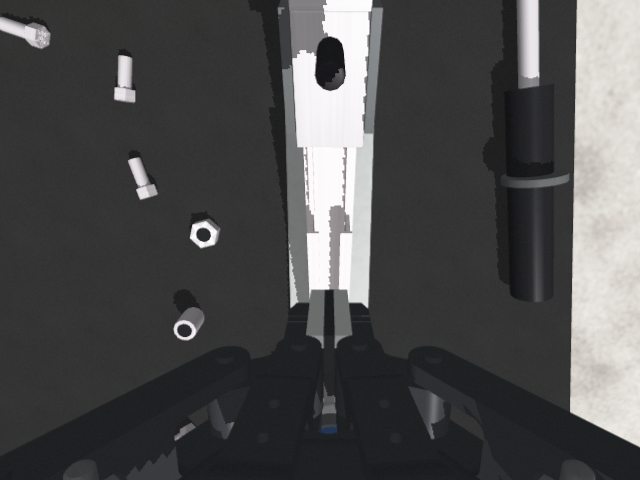

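Run:
```python
from h import *
mv(.6679,.157,.237,81.6)
```

```text
t 8.3 cur [0.6591 0.0967 0.3493] hd 81.7 -> tx 0.0610 ty 0.0000 tz 0.1123 roll 0.1 q6 21.628087491996666 rows 2.0 0.0
```

play_rows(
  increments=[
    {"tx":0.03,"ty":0,"tz":0.03,"roll":0},
    {"tx":0.055,"ty":0,"tz":0.07,"roll":0},
    {"tx":0.061,"ty":0,"tz":0.1,"roll":0},
    {"tx":0.061,"ty":0,"tz":0.112,"roll":0},
    {"tx":0.07,"ty":0,"tz":0.108,"roll":0},
    {"tx":0.08,"ty":0,"tz":0.104,"roll":0},
    {"tx":0.088,"ty":0,"tz":0.1,"roll":0},
    {"tx":0.092,"ty":0,"tz":0.098,"roll":0},
  ],
)

```text
t: 9.3
ee_pos: [0.6708, 0.1752, 0.2471]
ee_rot: [0.758, 0.652, -0.012, 0.005]
ft_force: [-7.1, -71.7, -29.9]
gripper_width: -0.003
```

Run:
```python
from h import *
print(env.state()['ft_force'],env.state()['ee_pos'])
f=grab('scene'); chanfit('scene',f,f['z_map']>0)
```

```text
[ -7.13397548 -71.66645387 -29.86282347] [0.67082844 0.1752117  0.24705304]
roof scene hd corr -0.03 off 0.0002 w 0.0372 zn 0.0314 22 xmin -0.0024
 plate zn 0.0378 x 0.322..0.420 q -0.0255..0.0252
 post x mid 0.3814 q mid -0.0009 zn max 0.0899 368
```

It's pushing against the end stop. The plate's lower edge is at x=320 mm and the mouth ends at 318 mm, so the shutter is already fully open. It must have started about 20 mm open. Backing off.

play_rows(
  increments=[
    {"tx":-0.015,"ty":0,"tz":0.003,"roll":0},
    {"tx":-0.035,"ty":0,"tz":0,"roll":0},
    {"tx":-0.04,"ty":0,"tz":-0.04,"roll":0},
    {"tx":-0.05,"ty":0,"tz":-0.1,"roll":0},
    {"tx":-0.09,"ty":0,"tz":-0.13,"roll":0},
    {"tx":-0.12,"ty":0,"tz":-0.13,"roll":0},
    {"tx":-0.12,"ty":0,"tz":-0.13,"roll":0},
    {"tx":-0.12,"ty":0,"tz":-0.13,"roll":0},
  ],
  jaw=0.3,
)

```text
t: 10.35
ee_pos: [0.655, 0.069, 0.3823]
ee_rot: [0.757, 0.654, 0.001, 0.0]
ft_force: [0.3, 0.3, 0.2]
gripper_width: 0.696
```

Run:
```python
from h import *
print(env.state()['ft_force'],env.state()['ee_pos'])
f=grab('wrist');save(f,'w5'); chanfit('wrist',f,f['z_map']>0)
for b in bolts('wrist',f): print(b)
f=grab('scene'); save(f,'s5')
f=grab('top'); save(f,'t5')
for b in bolts('top',f): print(b)
```

```text
[0.31797104 0.30158568 0.15135415] [0.65500436 0.06901548 0.38228964]
roof wrist hd corr 0.02 off -0.0019 w 0.0370 zn 0.0320 22 xmin -0.0034
 plate zn 0.0380 x 0.321..0.388 q -0.0255..0.0255
 post x mid 0.3852 q mid -0.0018 zn max 0.0856 904
{'ctr': array([0.4451, 0.1351]), 'head': -77.4, 'L': np.float64(0.0456), 'w': (np.float64(0.0139), np.float64(0.0171)), 'ztop': np.float64(0.0205), 'n': 517, 'p': 0.86}
{'ctr': array([0.3605, 0.3041]), 'head': -23.2, 'L': np.float64(0.0451), 'w': (np.float64(0.0114), np.float64(0.0228)), 'ztop': np.float64(0.0206), 'n': 729, 'p': 0.8}
{'ctr': array([ 0.3834, -0.3298]), 'head': 68.5, 'L': np.float64(0.0431), 'w': (np.float64(0.0112), np.float64(0.0224)), 'ztop': np.float64(0.0205), 'n': 140, 'p': 0.74}
{'ctr': array([0.3593, 0.3057]), 'head': -22.3, 'L': np.float64(0.0442), 'w': (np.float64(0.0144), np.float64(0.0131)), 'ztop': np.float64(0.0198), 'n': 117, 'p': 0.66}
{'ctr': array([ 0.3983, -0.2282]), 'head': 29.7, 'L': np.float64(0.0439), 'w': (np.float64(0.0196), np.float64(0.0127)), 'ztop': np.float64(0.0208), 'n': 127, 'p': 0.51}
```

View pics/w5.png

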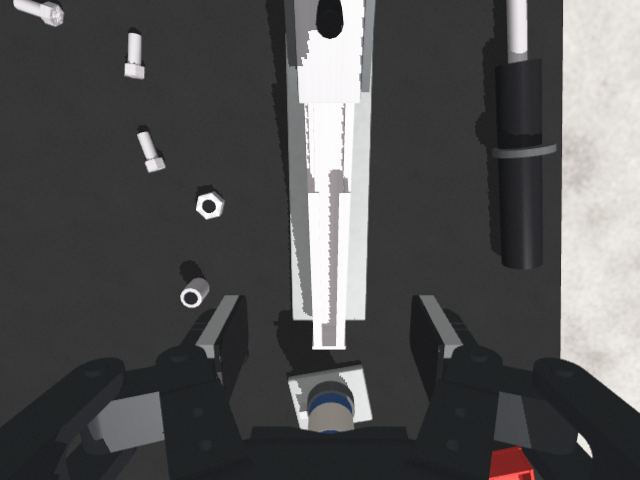

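View pics/s5.png

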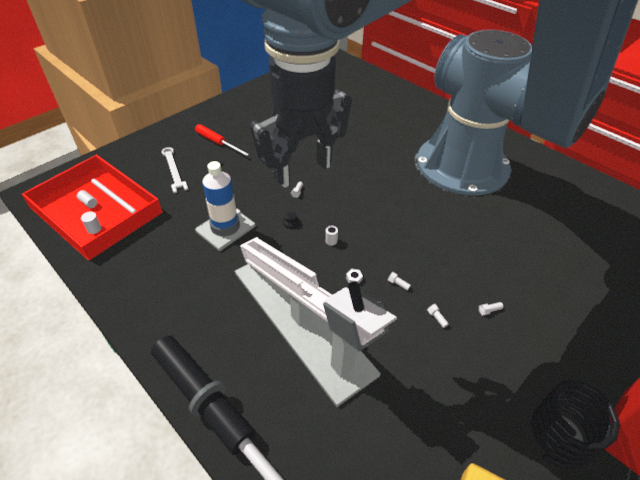

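Run:
```python
from h import *
mv(.444,.137,.16,103)
```

```text
t 10.6 cur [0.6551 0.0691 0.3813] hd 81.7 -> tx 0.0367 ty -0.2186 tz 0.2214 roll -21.3 q6 4.148057899083426 rows 5.0 2.0
```

play_rows(
  increments=[
    {"tx":0.01,"ty":-0.05,"tz":0.02,"roll":-5},
    {"tx":0.02,"ty":-0.09,"tz":0.05,"roll":-10},
    {"tx":0.03,"ty":-0.13,"tz":0.09,"roll":-15},
    {"tx":0.035,"ty":-0.17,"tz":0.13,"roll":-21},
    {"tx":0.037,"ty":-0.2,"tz":0.17,"roll":-21.3},
    {"tx":0.037,"ty":-0.219,"tz":0.21,"roll":-21.3},
    {"tx":0.037,"ty":-0.219,"tz":0.221,"roll":-21.3},
    {"tx":0.037,"ty":-0.219,"tz":0.221,"roll":-21.3},
  ],
  jaw=0.5,
)

```text
t: 11.6
ee_pos: [0.4448, 0.137, 0.161]
ee_rot: [0.623, 0.782, 0.0, 0.0]
ft_force: [0.2, 0.2, 0.4]
gripper_width: 0.497
```

```bash
cat >> h.py <<'E'
def look(tag,off=-.003):
    f=grab('wrist'); save(f,tag)
    for b in bolts('wrist',f):
        h=np.radians(b['head']); g=b['ctr']+off*np.array([np.cos(h),np.sin(h)])
        print(b['ctr'],b['head'],'L',round(float(b['L']),4),'w',[round(float(x),4) for x in b['w']],'p',b['p'],'grasp',g.round(4))
    return f
E
python3 - <<'E'
from h import *
look('w6'); print(env.state()['ee_pos'],env.state()['gripper_width'])
E
```

```text
[0.4431 0.1356] -80.9 L 0.0448 w [0.014, 0.0229] p 0.79 grasp [0.4426 0.1386]
[0.4539 0.2426] -104.8 L 0.0457 w [0.014, 0.0229] p 0.6 grasp [0.4547 0.2455]
[0.44528703 0.13694755 0.16177021] 0.4972472413206808
```

View pics/w6.png

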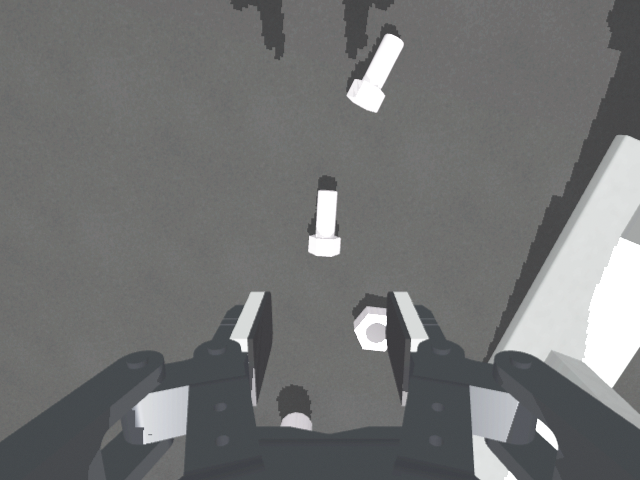

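Bolt A is at (325,220) with its head toward the hand, between the jaws. Descending to grasp it.

Run:
```python
from h import *
mv(.4432,.1386,.003,101.5)
```

```text
t 11.7 cur [0.4453 0.1369 0.1618] hd 102.9 -> tx 0.0021 ty -0.0020 tz 0.1588 roll 1.4 q6 5.865801472150679 rows 2.5 0.1
```

play_rows(
  increments=[
    {"tx":0.002,"ty":-0.002,"tz":0.04,"roll":1.4},
    {"tx":0.002,"ty":-0.002,"tz":0.08,"roll":1.4},
    {"tx":0.002,"ty":-0.002,"tz":0.12,"roll":1.4},
    {"tx":0.002,"ty":-0.002,"tz":0.145,"roll":1.4},
    {"tx":0.002,"ty":-0.002,"tz":0.155,"roll":1.4},
    {"tx":0.002,"ty":-0.002,"tz":0.158,"roll":1.4},
    {"tx":0.002,"ty":-0.002,"tz":0.158,"roll":1.4},
    {"tx":0.002,"ty":-0.002,"tz":0.158,"roll":1.4},
  ],
)

```text
t: 12.7
ee_pos: [0.4419, 0.1384, 0.0033]
ee_rot: [0.632, 0.775, 0.001, 0.0]
ft_force: [-0.3, -0.5, -0.4]
gripper_width: 0.5
```

play_rows(
  increments=[
    {"tx":0,"ty":0,"tz":0,"roll":0},
    {"tx":0,"ty":0,"tz":0,"roll":0},
    {"tx":0,"ty":0,"tz":0,"roll":0},
    {"tx":0,"ty":0,"tz":0,"roll":0},
    {"tx":0,"ty":0,"tz":0,"roll":0},
    {"tx":0,"ty":0,"tz":0,"roll":0},
    {"tx":0,"ty":0,"tz":-0.05,"roll":0},
    {"tx":0,"ty":0,"tz":-0.1,"roll":0},
  ],
  jaw=1,
  grip_force=50,
)

```text
t: 13.7
ee_pos: [0.4408, 0.1382, 0.1034]
ee_rot: [0.632, 0.775, -0.001, -0.0]
ft_force: [1.1, -0.4, -0.1]
gripper_width: 0.139
```

Run:
```python
from h import *
f=grab('wrist');save(f,'w7')
mv(.6624,.1194,.24,-101)
```

```text
t 13.75 cur [0.4436 0.1389 0.109 ] hd 101.6 -> tx -0.0629 ty 0.2113 tz -0.1296 roll -157.4 q6 -158.78195140860385 rows 4.1 14.7
```

View pics/w7.png

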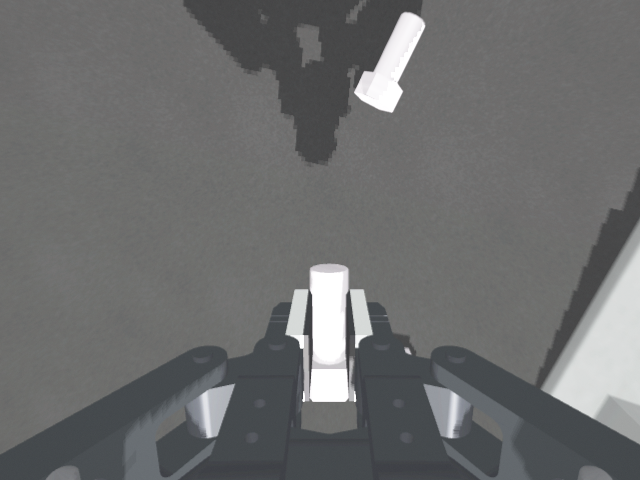

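play_rows(
  increments=[
    {"tx":0,"ty":0.02,"tz":-0.05,"roll":-10},
    {"tx":-0.01,"ty":0.05,"tz":-0.1,"roll":-20},
    {"tx":-0.02,"ty":0.08,"tz":-0.14,"roll":-30},
    {"tx":-0.03,"ty":0.11,"tz":-0.14,"roll":-40},
    {"tx":-0.04,"ty":0.14,"tz":-0.14,"roll":-50},
    {"tx":-0.05,"ty":0.17,"tz":-0.14,"roll":-60},
    {"tx":-0.06,"ty":0.19,"tz":-0.14,"roll":-70},
    {"tx":-0.063,"ty":0.211,"tz":-0.14,"roll":-80},
  ],
)

```text
t: 14.75
ee_pos: [0.6612, 0.1184, 0.2419]
ee_rot: [-0.016, 1.0, -0.0, -0.0]
ft_force: [-0.8, 1.3, -0.1]
gripper_width: 0.14
```

Run:
```python
from h import *
mv(.6624,.1194,.22,-101)
```

```text
t 14.75 cur [0.6612 0.1184 0.2419] hd -178.2 -> tx -0.0012 ty 0.0010 tz 0.0219 roll -77.2 q6 -158.78195140860385 rows 0.4 7.2
```

play_rows(
  increments=[
    {"tx":-0.001,"ty":0.001,"tz":0.0,"roll":-10},
    {"tx":-0.001,"ty":0.001,"tz":0.0,"roll":-20},
    {"tx":-0.001,"ty":0.001,"tz":0.0,"roll":-30},
    {"tx":-0.001,"ty":0.001,"tz":0.0,"roll":-40},
    {"tx":-0.001,"ty":0.001,"tz":0.0,"roll":-50},
    {"tx":-0.001,"ty":0.001,"tz":0.0,"roll":-60},
    {"tx":-0.001,"ty":0.001,"tz":0.01,"roll":-70},
    {"tx":-0.001,"ty":0.001,"tz":0.022,"roll":-77.2},
  ],
)

```text
t: 15.75
ee_pos: [0.6615, 0.1198, 0.22]
ee_rot: [-0.636, 0.771, 0.0, -0.0]
ft_force: [0.0, -0.0, -0.8]
gripper_width: 0.135
```

Run:
```python
from h import *
mv(.6624,.1194,.162,-100.5)
print(env.state()['qpos'].round(3))
f=grab('scene');save(f,'s8'); f=grab('wrist');save(f,'w8')
```

```text
t 15.75 cur [0.6615 0.1198 0.22  ] hd -101.0 -> tx 0.0003 ty -0.0010 tz 0.0580 roll -0.5 q6 -159.28195140860385 rows 0.9 0.0
[ 0.11   0.586  1.313 -0.     1.242 -2.84 ]
```

View pics/s8.png

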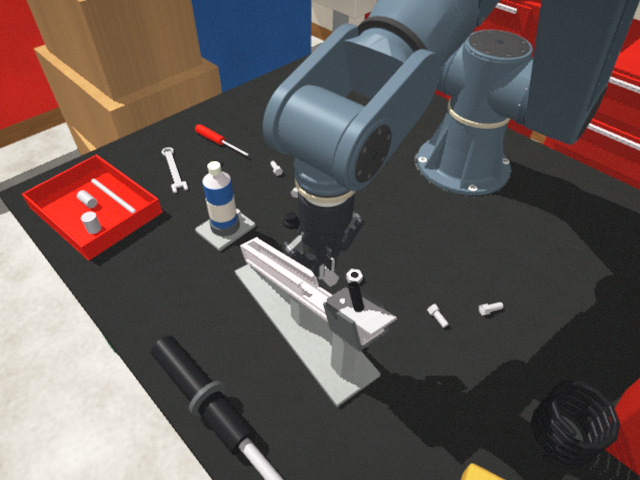

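View pics/w8.png

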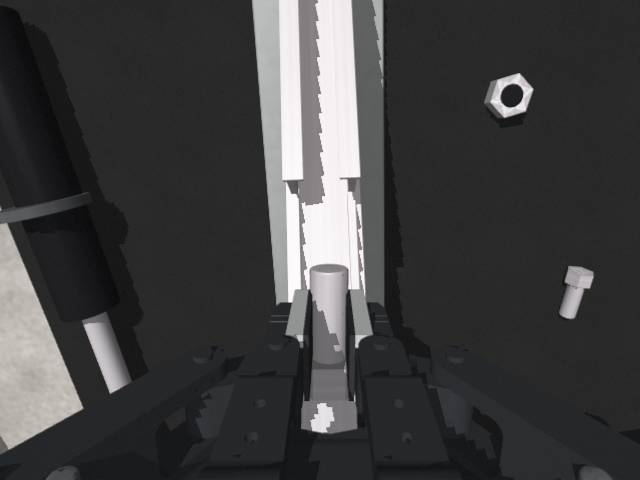

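play_rows(
  increments=[
    {"tx":0,"ty":-0.001,"tz":0.02,"roll":0},
    {"tx":0,"ty":-0.001,"tz":0.04,"roll":0},
    {"tx":0,"ty":-0.001,"tz":0.05,"roll":0},
    {"tx":0,"ty":-0.001,"tz":0.055,"roll":0},
    {"tx":0,"ty":-0.001,"tz":0.058,"roll":0},
    {"tx":0,"ty":-0.001,"tz":0.058,"roll":0},
    {"tx":0,"ty":-0.001,"tz":0.058,"roll":0},
    {"tx":0,"ty":-0.001,"tz":0.058,"roll":0},
  ],
)

```text
t: 16.85
ee_pos: [0.6627, 0.1197, 0.1628]
ee_rot: [-0.634, 0.773, -0.0, 0.0]
ft_force: [-0.4, 0.6, -1.3]
gripper_width: 0.135
```

play_rows(
  increments=[
    {"tx":0,"ty":0,"tz":0,"roll":0},
    {"tx":0,"ty":0,"tz":0,"roll":0},
    {"tx":0,"ty":0,"tz":0,"roll":0},
    {"tx":0,"ty":0,"tz":0,"roll":0},
    {"tx":0,"ty":0,"tz":-0.03,"roll":0},
    {"tx":0,"ty":0,"tz":-0.06,"roll":0},
    {"tx":0,"ty":0,"tz":-0.1,"roll":0},
    {"tx":0,"ty":0,"tz":-0.1,"roll":0},
  ],
  jaw=0.5,
)

```text
t: 17.85
ee_pos: [0.6638, 0.1198, 0.266]
ee_rot: [-0.634, 0.773, -0.002, 0.002]
ft_force: [1.0, -0.2, -0.5]
gripper_width: 0.497
```

Run:
```python
from h import *
f=grab('scene');save(f,'s9'); f=look('w9')
mv(.4547,.2455,.16,-104.8)
```

```text
[0.5012 0.2688] -96.7 L 0.0459 w [0.0234, 0.0133] p 0.85 grasp [0.5016 0.2718]
[0.3765 0.2959] 67.4 L 0.0212 w [0.0092, 0.0133] p 0.82 grasp [0.3753 0.2931]
t 18.0 cur [0.6622 0.1196 0.2614] hd -101.3 -> tx -0.0830 ty 0.2279 tz 0.1017 roll 3.5 q6 -136.83466109790174 rows 4.2 0.3
```

View pics/w9.png

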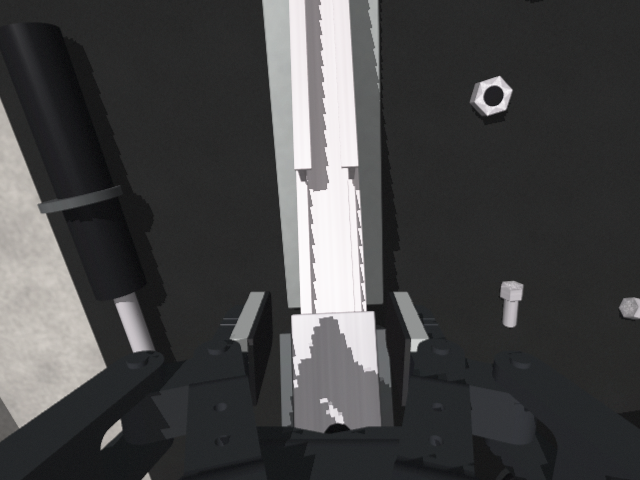

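View pics/s9.png

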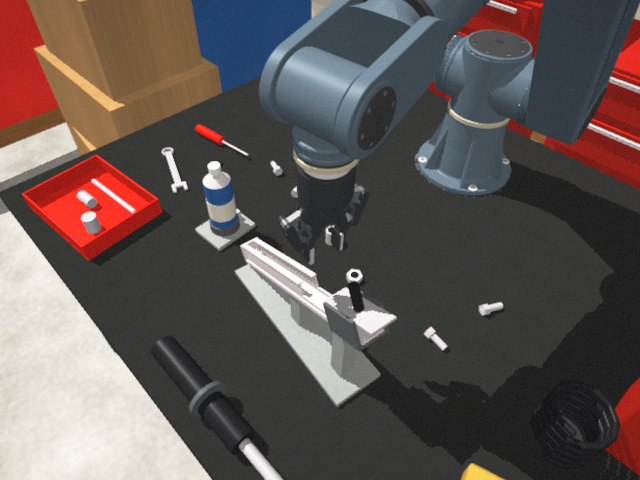

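Bolt A dropped cleanly into the channel. Bolt B has been knocked to (0.501, 0.269). I'll go there and look again from a hover.

Run:
```python
from h import *
mv(.5016,.2718,.15,-97)
```

```text
t 18.0 cur [0.6622 0.1196 0.2614] hd -101.3 -> tx -0.1180 ty 0.1870 tz 0.1116 roll -4.3 q6 -144.54824067721114 rows 4.0 0.4
```

play_rows(
  increments=[
    {"tx":0,"ty":0.04,"tz":-0.01,"roll":0},
    {"tx":-0.01,"ty":0.09,"tz":-0.01,"roll":0},
    {"tx":-0.04,"ty":0.13,"tz":0.0,"roll":0},
    {"tx":-0.08,"ty":0.165,"tz":0.04,"roll":0},
    {"tx":-0.11,"ty":0.187,"tz":0.08,"roll":-2},
    {"tx":-0.118,"ty":0.187,"tz":0.11,"roll":-4.3},
    {"tx":-0.118,"ty":0.187,"tz":0.112,"roll":-4.3},
    {"tx":-0.118,"ty":0.187,"tz":0.112,"roll":-4.3},
  ],
)

```text
t: 19.0
ee_pos: [0.5026, 0.2715, 0.151]
ee_rot: [-0.662, 0.749, -0.0, 0.0]
ft_force: [-0.1, 0.7, -0.3]
gripper_width: 0.5
```

Run:
```python
from h import *
f=look('w10'); mv(.5016,.2718,.003,-97); f=grab('scene');chanfit('s',f,f['z_map']>0);save(f,'s10')
```

```text
[0.4997 0.2696] -96.3 L 0.0458 w [0.0231, 0.0131] p 0.66 grasp [0.5    0.2726]
[0.3602 0.3043] -25.1 L 0.046 w [0.023, 0.0128] p 0.56 grasp [0.3575 0.3056]
t 19.1 cur [0.503  0.2715 0.1517] hd -97.0 -> tx 0.0000 ty 0.0016 tz 0.1487 roll -0.0 q6 -144.54824067721114 rows 2.4 0.0
roof s hd corr -0.04 off 0.0003 w 0.0373 zn 0.0313 22 xmin -0.0018
 plate zn 0.0378 x 0.323..0.419 q -0.0256..0.0254
 post x mid 0.3878 q mid -0.0004 zn max 0.0844 256
```

View pics/w10.png

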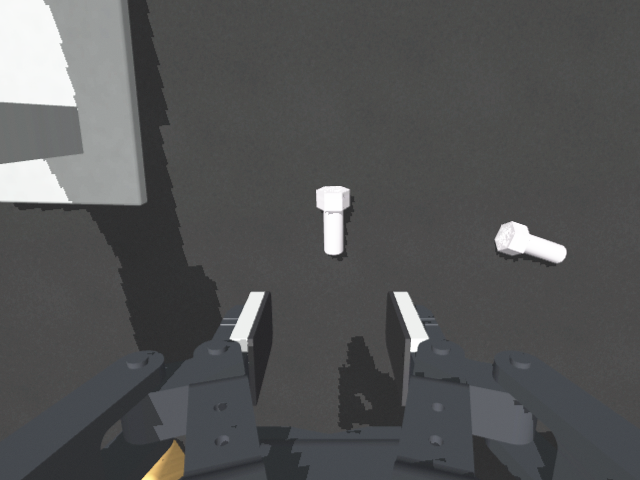

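View pics/s10.png

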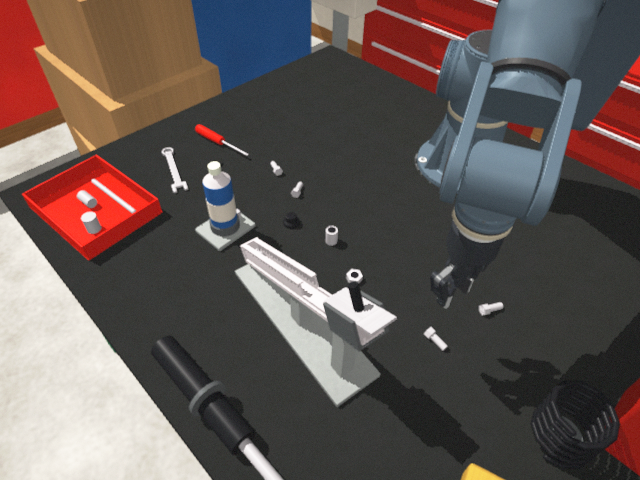

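play_rows(
  increments=[
    {"tx":0.0,"ty":0.002,"tz":0.04,"roll":0},
    {"tx":0.0,"ty":0.002,"tz":0.08,"roll":0},
    {"tx":0.0,"ty":0.002,"tz":0.12,"roll":0},
    {"tx":0.0,"ty":0.002,"tz":0.14,"roll":0},
    {"tx":0.0,"ty":0.002,"tz":0.148,"roll":0},
    {"tx":0.0,"ty":0.002,"tz":0.148,"roll":0},
    {"tx":0.0,"ty":0.002,"tz":0.148,"roll":0},
    {"tx":0.0,"ty":0.002,"tz":0.148,"roll":0},
  ],
)

```text
t: 20.15
ee_pos: [0.5007, 0.2724, 0.0034]
ee_rot: [-0.663, 0.749, -0.0, 0.001]
ft_force: [0.3, 0.4, -0.0]
gripper_width: 0.497
```

play_rows(
  increments=[
    {"tx":0,"ty":0,"tz":0,"roll":0},
    {"tx":0,"ty":0,"tz":0,"roll":0},
    {"tx":0,"ty":0,"tz":0,"roll":0},
    {"tx":0,"ty":0,"tz":0,"roll":0},
    {"tx":0,"ty":0,"tz":0,"roll":0},
    {"tx":0,"ty":0,"tz":-0.05,"roll":0},
    {"tx":0,"ty":0,"tz":-0.11,"roll":8},
    {"tx":0,"ty":0,"tz":-0.16,"roll":16},
  ],
  jaw=1,
  grip_force=50,
)

```text
t: 21.15
ee_pos: [0.5002, 0.2721, 0.1644]
ee_rot: [-0.55, 0.835, -0.0, 0.0]
ft_force: [0.7, 0.0, -1.0]
gripper_width: 0.139
```

Run:
```python
from h import *
f=grab('wrist');save(f,'w11')
mv(.6624,.1194,.24,81.6)
```

```text
t 21.2 cur [0.5026 0.2733 0.1707] hd -113.6 -> tx 0.0766 ty -0.2084 tz -0.0685 roll 164.8 q6 18.61804859139616 rows 3.7 15.4
```

View pics/w11.png

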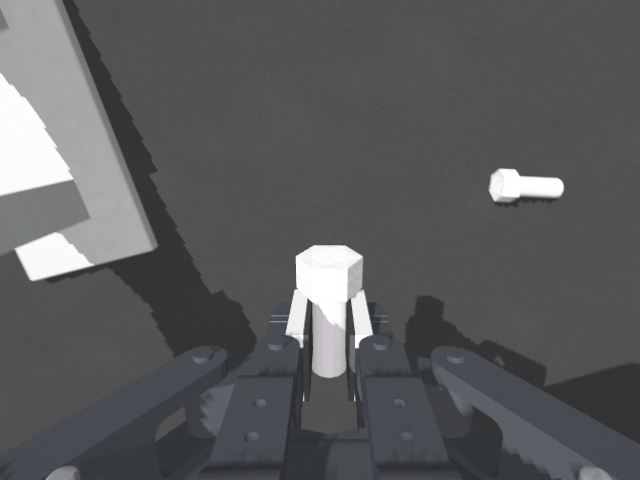

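play_rows(
  increments=[
    {"tx":0.04,"ty":-0.015,"tz":-0.03,"roll":10},
    {"tx":0.08,"ty":-0.035,"tz":-0.07,"roll":20},
    {"tx":0.115,"ty":-0.06,"tz":-0.09,"roll":30},
    {"tx":0.12,"ty":-0.09,"tz":-0.09,"roll":40},
    {"tx":0.11,"ty":-0.12,"tz":-0.09,"roll":50},
    {"tx":0.1,"ty":-0.15,"tz":-0.09,"roll":60},
    {"tx":0.09,"ty":-0.18,"tz":-0.09,"roll":70},
    {"tx":0.077,"ty":-0.208,"tz":-0.09,"roll":80},
  ],
)

```text
t: 22.2
ee_pos: [0.6626, 0.1198, 0.2516]
ee_rot: [0.116, 0.993, -0.0, -0.0]
ft_force: [0.2, -0.6, -0.1]
gripper_width: 0.133
```

Run:
```python
from h import *
mv(.6624,.1194,.24,81.6)
```

```text
t 22.2 cur [0.6626 0.1198 0.2516] hd 166.7 -> tx 0.0001 ty -0.0005 tz 0.0116 roll 85.1 q6 18.61804859139616 rows 0.2 8.0
```

play_rows(
  increments=[
    {"tx":0,"ty":0,"tz":0.0,"roll":10.7},
    {"tx":0,"ty":0,"tz":0.0,"roll":21.4},
    {"tx":0,"ty":0,"tz":0.0,"roll":32.1},
    {"tx":0,"ty":0,"tz":0.0,"roll":42.8},
    {"tx":0,"ty":0,"tz":0.0,"roll":53.5},
    {"tx":0,"ty":0,"tz":0.0,"roll":64.2},
    {"tx":0,"ty":0,"tz":0.01,"roll":74.9},
    {"tx":0,"ty":0,"tz":0.02,"roll":85.1},
  ],
)

```text
t: 23.2
ee_pos: [0.6616, 0.1201, 0.2314]
ee_rot: [0.757, 0.654, -0.0, -0.0]
ft_force: [-0.1, 0.2, -0.4]
gripper_width: 0.138
```

Run:
```python
from h import *
mv(.6624,.1194,.162,81.6)
f=grab('wrist');save(f,'w12')
```

```text
t 23.2 cur [0.6616 0.1201 0.2314] hd 81.6 -> tx -0.0006 ty 0.0010 tz 0.0694 roll 0.0 q6 18.61804859139616 rows 1.1 0.0
```

View pics/w12.png

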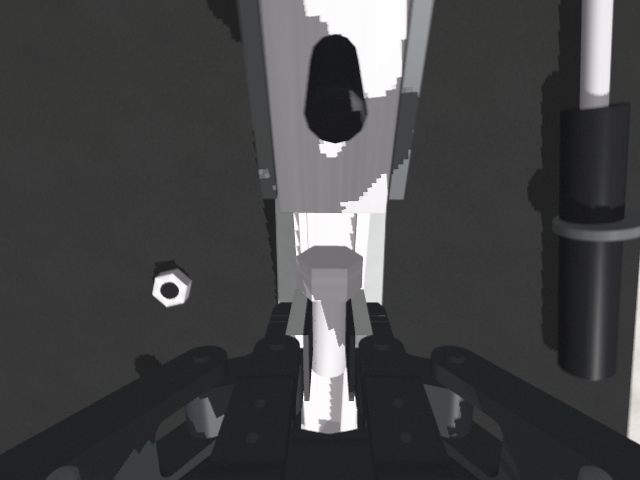

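play_rows(
  increments=[
    {"tx":-0.001,"ty":0.001,"tz":0.025,"roll":0},
    {"tx":-0.001,"ty":0.001,"tz":0.05,"roll":0},
    {"tx":-0.001,"ty":0.001,"tz":0.06,"roll":0},
    {"tx":-0.001,"ty":0.001,"tz":0.066,"roll":0},
    {"tx":-0.001,"ty":0.001,"tz":0.069,"roll":0},
    {"tx":-0.001,"ty":0.001,"tz":0.069,"roll":0},
    {"tx":-0.001,"ty":0.001,"tz":0.069,"roll":0},
    {"tx":-0.001,"ty":0.001,"tz":0.069,"roll":0},
  ],
)

```text
t: 24.25
ee_pos: [0.6627, 0.119, 0.1639]
ee_rot: [0.755, 0.656, 0.0, 0.0]
ft_force: [0.1, -0.2, -0.9]
gripper_width: 0.137
```

play_rows(
  increments=[
    {"tx":0,"ty":0,"tz":0,"roll":0},
    {"tx":0,"ty":0,"tz":0,"roll":0},
    {"tx":0,"ty":0,"tz":0,"roll":0},
    {"tx":0,"ty":0,"tz":0,"roll":0},
    {"tx":0,"ty":0,"tz":-0.04,"roll":0},
    {"tx":0,"ty":0,"tz":-0.08,"roll":0},
    {"tx":0,"ty":0,"tz":-0.12,"roll":0},
    {"tx":0,"ty":0,"tz":-0.12,"roll":0},
  ],
  jaw=0.5,
)

```text
t: 25.25
ee_pos: [0.6637, 0.1192, 0.2872]
ee_rot: [0.755, 0.656, 0.002, 0.002]
ft_force: [0.4, 0.0, -0.7]
gripper_width: 0.502
```

Run:
```python
from h import *
f=look('w13'); 
mv(.3575,.3056,.15,-24.5)
```

```text
[0.3805 0.2953] -116.1 L 0.0184 w [0.0027, 0.0034] p 0.56 grasp [0.3818 0.298 ]
t 25.35 cur [0.6624 0.1189 0.2831] hd 81.9 -> tx 0.1421 ty -0.3280 tz 0.1332 roll 106.4 q6 155.02465542474113 rows 6.1 9.9
```

View pics/w13.png

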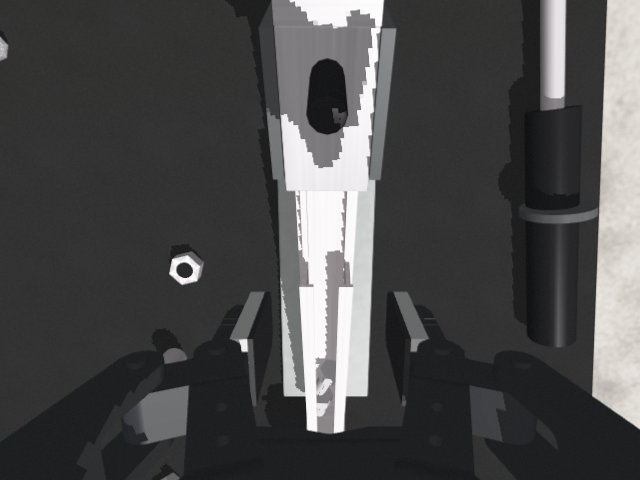

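The mouth is clear, and bolts show through the slot low in the channel at (323,390). Next is bolt C.

play_rows(
  increments=[
    {"tx":0.0,"ty":-0.04,"tz":0.0,"roll":10.5},
    {"tx":0.01,"ty":-0.09,"tz":0.01,"roll":21},
    {"tx":0.03,"ty":-0.14,"tz":0.03,"roll":31.5},
    {"tx":0.06,"ty":-0.19,"tz":0.05,"roll":42},
    {"tx":0.09,"ty":-0.23,"tz":0.07,"roll":52.5},
    {"tx":0.11,"ty":-0.27,"tz":0.09,"roll":63},
    {"tx":0.13,"ty":-0.3,"tz":0.11,"roll":73.5},
    {"tx":0.142,"ty":-0.328,"tz":0.132,"roll":84},
  ],
)

```text
t: 26.35
ee_pos: [0.356, 0.3059, 0.1499]
ee_rot: [1.0, -0.021, -0.001, 0.0]
ft_force: [0.0, 0.9, 0.1]
gripper_width: 0.503
```

Run:
```python
from h import *
mv(.3575,.3056,.15,-24.5)
```

```text
t 26.35 cur [0.356  0.3059 0.1499] hd -2.4 -> tx 0.0015 ty 0.0003 tz -0.0001 roll 22.1 q6 155.02465542474113 rows 0.0 2.1
```

play_rows(
  increments=[
    {"tx":0.001,"ty":0,"tz":0,"roll":10},
    {"tx":0.001,"ty":0,"tz":0,"roll":20},
    {"tx":0.001,"ty":0,"tz":0,"roll":22},
    {"tx":0.001,"ty":0,"tz":0,"roll":22},
    {"tx":0.001,"ty":0,"tz":0,"roll":22},
    {"tx":0.001,"ty":0,"tz":0,"roll":22},
    {"tx":0.001,"ty":0,"tz":0,"roll":22},
    {"tx":0.001,"ty":0,"tz":0,"roll":22},
  ],
)

```text
t: 27.35
ee_pos: [0.3587, 0.3055, 0.1515]
ee_rot: [0.978, -0.208, 0.0, -0.0]
ft_force: [0.3, -0.6, 0.9]
gripper_width: 0.503
```

Run:
```python
from h import *
f=look('w14'); mv(.3575,.3056,.003,-24.5); print(env.state()['qpos'].round(2))
f=grab('scene');save(f,'s14')
```

```text
[0.3604 0.3054] -26.1 L 0.0458 w [0.0226, 0.0139] p 0.97 grasp [0.3577 0.3067]
t 27.45 cur [0.3587 0.3055 0.1515] hd -24.0 -> tx -0.0012 ty 0.0004 tz 0.1485 roll 0.5 q6 155.02465542474113 rows 2.4 0.0
[ 0.61  0.32  1.93 -0.    0.9   2.6 ]
```

View pics/w14.png

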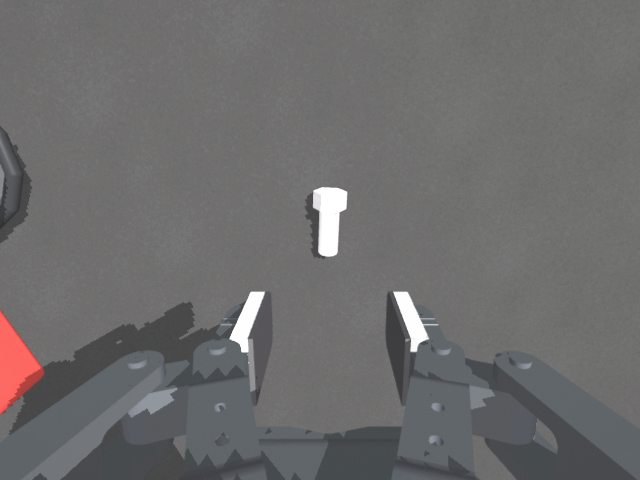

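View pics/s14.png

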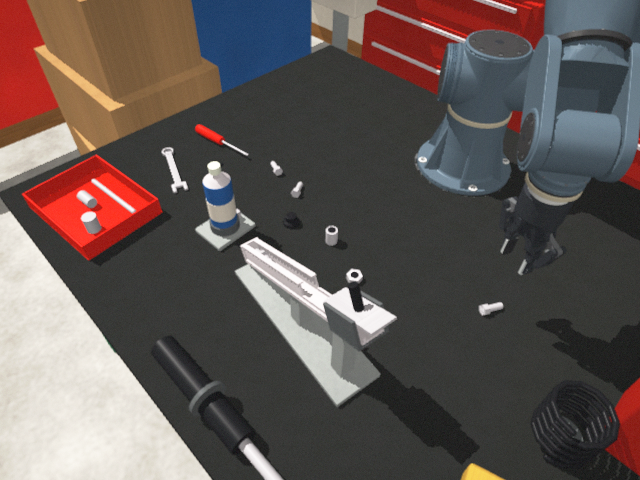

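Bolt C is aligned between the jaws at (330,222), head up in the image. Grasping it.

play_rows(
  increments=[
    {"tx":-0.001,"ty":0.0,"tz":0.04,"roll":1},
    {"tx":-0.001,"ty":0.0,"tz":0.08,"roll":1},
    {"tx":-0.001,"ty":0.0,"tz":0.12,"roll":1},
    {"tx":-0.001,"ty":0.0,"tz":0.14,"roll":1},
    {"tx":-0.001,"ty":0.0,"tz":0.148,"roll":1},
    {"tx":-0.001,"ty":0.0,"tz":0.148,"roll":1},
    {"tx":-0.001,"ty":0.0,"tz":0.148,"roll":1},
    {"tx":-0.001,"ty":0.0,"tz":0.148,"roll":1},
  ],
)

```text
t: 28.5
ee_pos: [0.3582, 0.3062, 0.0042]
ee_rot: [0.976, -0.217, 0.0, -0.0]
ft_force: [0.7, 0.2, 0.3]
gripper_width: 0.499
```

play_rows(
  increments=[
    {"tx":0,"ty":0,"tz":0,"roll":0},
    {"tx":0,"ty":0,"tz":0,"roll":0},
    {"tx":0,"ty":0,"tz":0,"roll":0},
    {"tx":0,"ty":0,"tz":0,"roll":0},
    {"tx":0,"ty":0,"tz":0,"roll":0},
    {"tx":0,"ty":0,"tz":-0.05,"roll":0},
    {"tx":0,"ty":0,"tz":-0.11,"roll":-8},
    {"tx":0,"ty":0,"tz":-0.16,"roll":-16},
  ],
  jaw=1,
  grip_force=50,
)

```text
t: 29.5
ee_pos: [0.3577, 0.3058, 0.1656]
ee_rot: [0.997, -0.077, 0.0, -0.0]
ft_force: [0.1, 0.2, -1.5]
gripper_width: 0.137
```

Run:
```python
from h import *
mv(.6624,.1194,.25,81.6)
f=grab('wrist');save(f,'w15')
```

```text
t 29.5 cur [0.3577 0.3058 0.1656] hd -8.8 -> tx 0.3296 ty 0.1376 tz -0.0844 roll -90.4 q6 18.61804859139616 rows 5.9 8.4
```

View pics/w15.png

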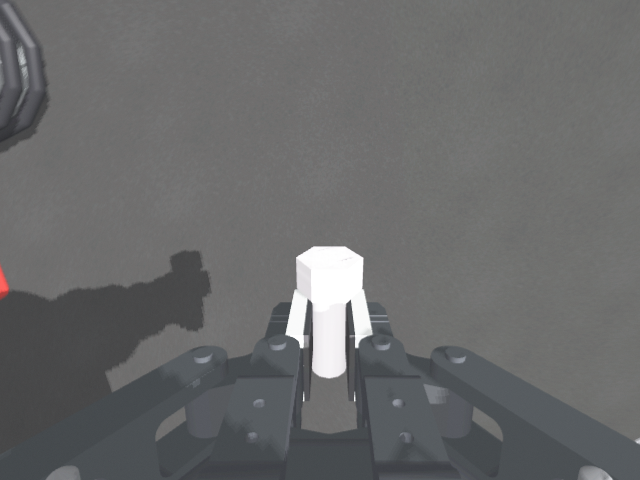

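play_rows(
  increments=[
    {"tx":0.02,"ty":0.04,"tz":-0.03,"roll":-10},
    {"tx":0.05,"ty":0.08,"tz":-0.06,"roll":-20},
    {"tx":0.09,"ty":0.11,"tz":-0.085,"roll":-30},
    {"tx":0.14,"ty":0.13,"tz":-0.095,"roll":-40},
    {"tx":0.19,"ty":0.138,"tz":-0.095,"roll":-50},
    {"tx":0.24,"ty":0.138,"tz":-0.095,"roll":-60},
    {"tx":0.29,"ty":0.138,"tz":-0.095,"roll":-70},
    {"tx":0.33,"ty":0.138,"tz":-0.085,"roll":-80},
  ],
)

```text
t: 30.55
ee_pos: [0.6638, 0.1172, 0.2481]
ee_rot: [0.813, 0.582, 0.0, 0.0]
ft_force: [0.5, 0.7, -1.0]
gripper_width: 0.137
```

Run:
```python
from h import *
mv(.6624,.1194,.162,81.6)
```

```text
t 30.55 cur [0.6638 0.1172 0.2481] hd 71.2 -> tx 0.0016 ty -0.0021 tz 0.0861 roll -10.4 q6 18.61804859139616 rows 1.4 1.0
```

play_rows(
  increments=[
    {"tx":0.001,"ty":-0.002,"tz":0.0,"roll":-10.4},
    {"tx":0.001,"ty":-0.002,"tz":0.03,"roll":-10.4},
    {"tx":0.001,"ty":-0.002,"tz":0.055,"roll":-10.4},
    {"tx":0.001,"ty":-0.002,"tz":0.075,"roll":-10.4},
    {"tx":0.001,"ty":-0.002,"tz":0.083,"roll":-10.4},
    {"tx":0.001,"ty":-0.002,"tz":0.086,"roll":-10.4},
    {"tx":0.001,"ty":-0.002,"tz":0.086,"roll":-10.4},
    {"tx":0.001,"ty":-0.002,"tz":0.086,"roll":-10.4},
  ],
)

```text
t: 31.55
ee_pos: [0.6608, 0.1193, 0.1633]
ee_rot: [0.758, 0.652, 0.001, 0.0]
ft_force: [0.4, 0.4, 0.0]
gripper_width: 0.137
```

Run:
```python
from h import *
mv(.6624,.1194,.162,81.6)
```

```text
t 31.55 cur [0.6608 0.1193 0.1633] hd 81.3 -> tx 0.0003 ty 0.0016 tz 0.0013 roll -0.3 q6 18.61804859139616 rows 0.0 0.0
```

play_rows(
  increments=[
    {"tx":0,"ty":0,"tz":0,"roll":0},
    {"tx":0,"ty":0,"tz":0,"roll":0},
    {"tx":0,"ty":0,"tz":0,"roll":0},
    {"tx":0,"ty":0,"tz":0,"roll":0},
    {"tx":0,"ty":0,"tz":-0.04,"roll":0},
    {"tx":0,"ty":0,"tz":-0.08,"roll":0},
    {"tx":0,"ty":0,"tz":-0.12,"roll":0},
    {"tx":0,"ty":0,"tz":-0.12,"roll":0},
  ],
  jaw=0.5,
)

```text
t: 32.55
ee_pos: [0.6615, 0.1194, 0.2861]
ee_rot: [0.758, 0.652, 0.002, 0.002]
ft_force: [0.4, 0.6, -0.0]
gripper_width: 0.502
```

Run:
```python
from h import *
f=look('w16'); 
mv(.399,-.23,.15,30)
f=grab('top'); save(f,'t16'); 
for b in bolts('top',f): print(b)
```

```text
t 32.65 cur [0.6603 0.1193 0.2821] hd 81.3 -> tx -0.3846 ty -0.2057 tz 0.1322 roll 51.3 q6 30.039083930128754 rows 7.3 4.8
{'ctr': array([ 0.3833, -0.3312]), 'head': 70.0, 'L': np.float64(0.0454), 'w': (np.float64(0.0135), np.float64(0.0204)), 'ztop': np.float64(0.021), 'n': 138, 'p': 0.7}
{'ctr': array([ 0.3984, -0.2279]), 'head': 29.5, 'L': np.float64(0.0451), 'w': (np.float64(0.0225), np.float64(0.0128)), 'ztop': np.float64(0.0212), 'n': 145, 'p': 0.51}
```

View pics/w16.png

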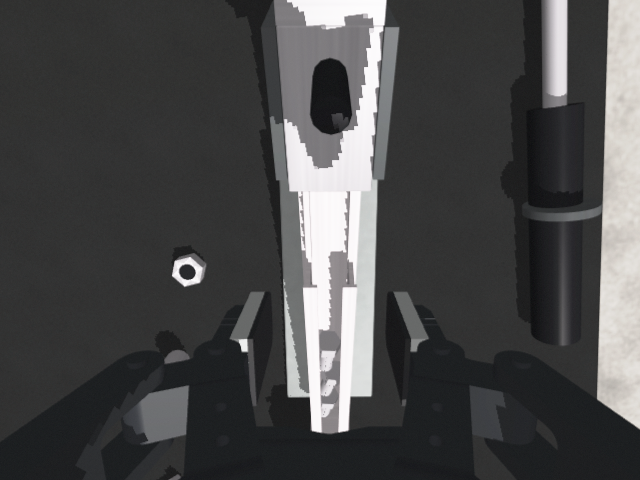

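Three bolts now show in a row through the slot, at v≈355, 387 and 408. Next is bolt E.

play_rows(
  increments=[
    {"tx":-0.045,"ty":-0.03,"tz":0.0,"roll":6},
    {"tx":-0.09,"ty":-0.06,"tz":0.01,"roll":13},
    {"tx":-0.14,"ty":-0.09,"tz":0.02,"roll":20},
    {"tx":-0.19,"ty":-0.12,"tz":0.03,"roll":27},
    {"tx":-0.24,"ty":-0.14,"tz":0.05,"roll":34},
    {"tx":-0.29,"ty":-0.165,"tz":0.08,"roll":41},
    {"tx":-0.34,"ty":-0.19,"tz":0.11,"roll":48},
    {"tx":-0.385,"ty":-0.207,"tz":0.132,"roll":51.3},
  ],
)

```text
t: 33.75
ee_pos: [0.3959, -0.2309, 0.1488]
ee_rot: [0.966, 0.258, -0.001, -0.001]
ft_force: [1.4, -0.9, -0.2]
gripper_width: 0.501
```

Run:
```python
from h import *
f=look('w17'); mv(.396,-.2295,.003,30)
```

```text
[ 0.3848 -0.332 ] 70.0 L 0.0458 w [0.0141, 0.0224] p 0.76 grasp [ 0.3838 -0.3348]
[ 0.4002 -0.2289] 30.0 L 0.0453 w [0.0227, 0.0136] p 0.75 grasp [ 0.3976 -0.2304]
t 33.85 cur [ 0.3946 -0.2321  0.1478] hd 29.7 -> tx 0.0028 ty -0.0009 tz 0.1448 roll -0.3 q6 29.905758523554994 rows 2.3 0.0
```

View pics/w17.png

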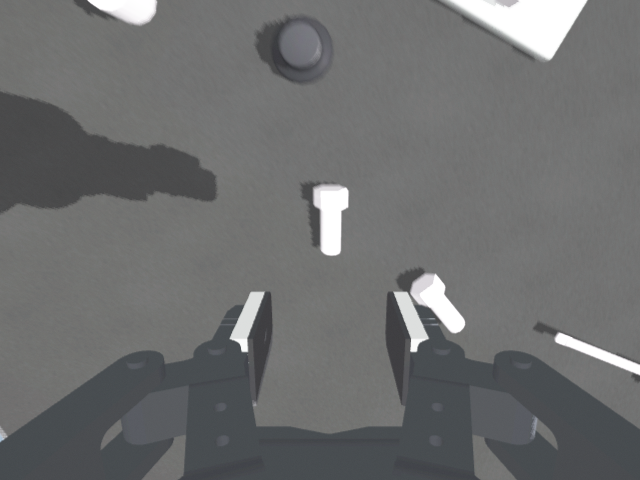

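play_rows(
  increments=[
    {"tx":0.003,"ty":0.0,"tz":0.04,"roll":0},
    {"tx":0.003,"ty":0.0,"tz":0.08,"roll":0},
    {"tx":0.003,"ty":0.0,"tz":0.11,"roll":0},
    {"tx":0.003,"ty":0.0,"tz":0.135,"roll":0},
    {"tx":0.003,"ty":0.0,"tz":0.144,"roll":0},
    {"tx":0.003,"ty":0.0,"tz":0.145,"roll":0},
    {"tx":0.003,"ty":0.0,"tz":0.145,"roll":0},
    {"tx":0.003,"ty":0.0,"tz":0.145,"roll":0},
  ],
)

```text
t: 34.85
ee_pos: [0.4008, -0.2289, 0.0062]
ee_rot: [0.966, 0.259, 0.0, 0.0]
ft_force: [0.5, -1.0, 0.1]
gripper_width: 0.502
```

play_rows(
  increments=[
    {"tx":0,"ty":0,"tz":0,"roll":0},
    {"tx":0,"ty":0,"tz":0,"roll":0},
    {"tx":0,"ty":0,"tz":0,"roll":0},
    {"tx":0,"ty":0,"tz":0,"roll":0},
    {"tx":0,"ty":0,"tz":0,"roll":0},
    {"tx":0,"ty":0,"tz":-0.05,"roll":0},
    {"tx":0,"ty":0,"tz":-0.11,"roll":-8},
    {"tx":0,"ty":0,"tz":-0.16,"roll":-16},
  ],
  jaw=1,
  grip_force=50,
)

```text
t: 35.85
ee_pos: [0.4003, -0.2286, 0.1675]
ee_rot: [0.919, 0.393, 0.0, 0.0]
ft_force: [0.2, 0.3, -1.4]
gripper_width: 0.164
```

Run:
```python
from h import *
f=grab('wrist');save(f,'w18')
mv(.6624,.1194,.25,81.6)
```

```text
t 35.9 cur [ 0.4024 -0.23    0.1729] hd 46.7 -> tx 0.4327 ty -0.0498 tz -0.0770 roll -34.9 q6 18.61804859139616 rows 7.1 3.3
```

View pics/w18.png

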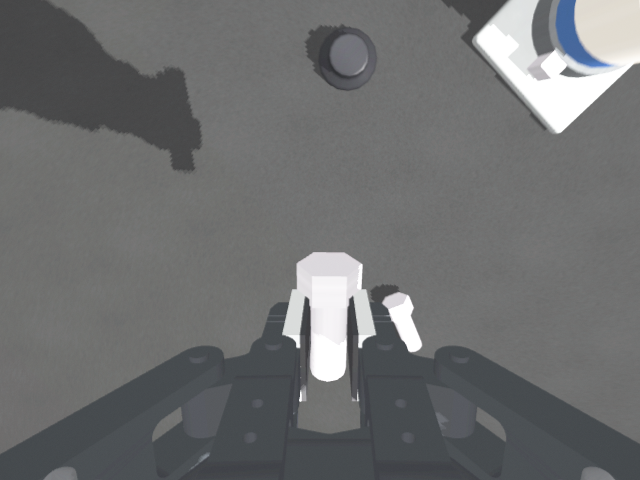

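play_rows(
  increments=[
    {"tx":0.03,"ty":-0.005,"tz":-0.04,"roll":-5},
    {"tx":0.08,"ty":-0.01,"tz":-0.08,"roll":-10},
    {"tx":0.14,"ty":-0.02,"tz":-0.09,"roll":-15},
    {"tx":0.2,"ty":-0.025,"tz":-0.09,"roll":-20},
    {"tx":0.26,"ty":-0.03,"tz":-0.09,"roll":-25},
    {"tx":0.32,"ty":-0.035,"tz":-0.09,"roll":-30},
    {"tx":0.38,"ty":-0.042,"tz":-0.09,"roll":-35},
    {"tx":0.43,"ty":-0.05,"tz":-0.08,"roll":-35},
  ],
)

```text
t: 36.9
ee_pos: [0.6641, 0.1176, 0.2452]
ee_rot: [0.76, 0.65, 0.0, 0.0]
ft_force: [0.6, -0.2, -0.9]
gripper_width: 0.161
```

Run:
```python
from h import *
f=grab('wrist');save(f,'w19')
for i in range(2): grab('scene')
mv(.6624,.1194,.165,81.6)
```

```text
t 37.05 cur [0.6629 0.1174 0.2433] hd 81.2 -> tx 0.0020 ty -0.0006 tz 0.0783 roll -0.4 q6 18.61804859139616 rows 1.3 0.0
```

View pics/w19.png

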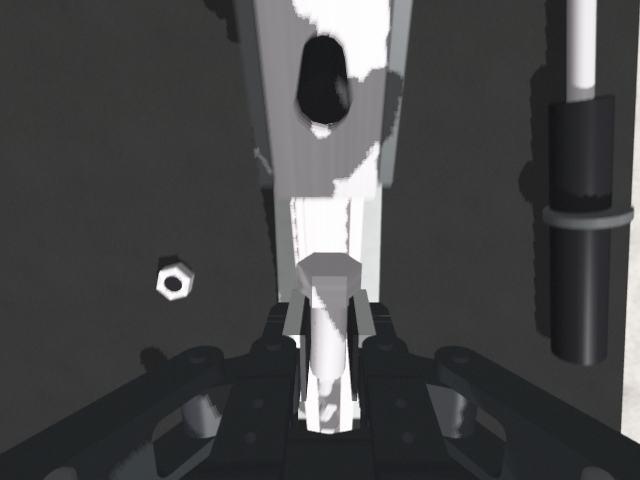

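play_rows(
  increments=[
    {"tx":0.002,"ty":-0.001,"tz":0.025,"roll":0},
    {"tx":0.002,"ty":-0.001,"tz":0.05,"roll":0},
    {"tx":0.002,"ty":-0.001,"tz":0.065,"roll":0},
    {"tx":0.002,"ty":-0.001,"tz":0.073,"roll":0},
    {"tx":0.002,"ty":-0.001,"tz":0.078,"roll":0},
    {"tx":0.002,"ty":-0.001,"tz":0.078,"roll":0},
    {"tx":0.002,"ty":-0.001,"tz":0.078,"roll":0},
    {"tx":0.002,"ty":-0.001,"tz":0.078,"roll":0},
  ],
)

```text
t: 38.05
ee_pos: [0.6624, 0.1178, 0.1679]
ee_rot: [0.76, 0.65, 0.0, 0.0]
ft_force: [-0.3, 0.2, -0.4]
gripper_width: 0.163
```

play_rows(
  increments=[
    {"tx":0,"ty":0,"tz":0,"roll":0},
    {"tx":0,"ty":0,"tz":0,"roll":0},
    {"tx":0,"ty":0,"tz":0,"roll":0},
    {"tx":0,"ty":0,"tz":0,"roll":0},
    {"tx":0,"ty":0,"tz":-0.04,"roll":0},
    {"tx":0,"ty":0,"tz":-0.08,"roll":0},
    {"tx":0,"ty":0,"tz":-0.12,"roll":0},
    {"tx":0,"ty":0,"tz":-0.12,"roll":0},
  ],
  jaw=0.5,
)

```text
t: 39.05
ee_pos: [0.6633, 0.1178, 0.2911]
ee_rot: [0.76, 0.65, 0.002, 0.002]
ft_force: [0.2, 0.5, -0.1]
gripper_width: 0.499
```

Run:
```python
from h import *
f=look('w20'); 
f=grab('top'); save(f,'t20'); 
for b in bolts('top',f): print(b)
mv(.3832,-.334,.15,70)
```

```text
[0.5016 0.0589] -148.5 L 0.0302 w [0.0289, 0.0293] p 0.37 grasp [0.5042 0.0605]
{'ctr': array([ 0.3839, -0.3311]), 'head': 69.5, 'L': np.float64(0.0443), 'w': (np.float64(0.0129), np.float64(0.0214)), 'ztop': np.float64(0.0208), 'n': 138, 'p': 0.43}
t 39.25 cur [0.6618 0.1177 0.286 ] hd 81.0 -> tx -0.4894 ty -0.2046 tz 0.1367 roll 11.0 q6 -21.075651390600513 rows 8.8 1.0
```

View pics/w20.png

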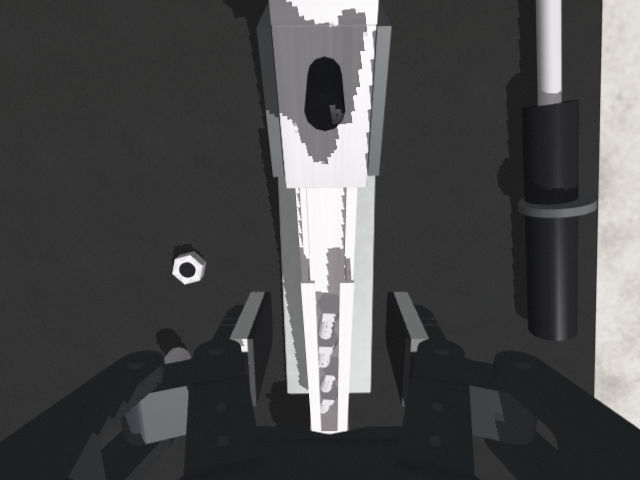

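There are four bolts in the row. Now the last one, D.

play_rows(
  increments=[
    {"tx":-0.05,"ty":-0.03,"tz":0.0,"roll":2},
    {"tx":-0.1,"ty":-0.06,"tz":0.0,"roll":4},
    {"tx":-0.155,"ty":-0.085,"tz":0.0,"roll":6},
    {"tx":-0.21,"ty":-0.11,"tz":0.01,"roll":8},
    {"tx":-0.265,"ty":-0.135,"tz":0.02,"roll":10},
    {"tx":-0.32,"ty":-0.155,"tz":0.04,"roll":11},
    {"tx":-0.37,"ty":-0.17,"tz":0.06,"roll":11},
    {"tx":-0.42,"ty":-0.185,"tz":0.08,"roll":11},
  ],
)

```text
t: 40.25
ee_pos: [0.4127, -0.2695, 0.2061]
ee_rot: [0.819, 0.574, -0.0, -0.001]
ft_force: [1.2, -0.3, 0.5]
gripper_width: 0.499
```

play_rows(
  increments=[
    {"tx":-0.045,"ty":-0.01,"tz":0.03,"roll":0},
    {"tx":-0.075,"ty":-0.006,"tz":0.055,"roll":0},
    {"tx":-0.075,"ty":-0.006,"tz":0.057,"roll":0},
    {"tx":-0.075,"ty":-0.006,"tz":0.057,"roll":0},
    {"tx":-0.075,"ty":-0.006,"tz":0.057,"roll":0},
    {"tx":-0.075,"ty":-0.006,"tz":0.057,"roll":0},
    {"tx":-0.075,"ty":-0.006,"tz":0.057,"roll":0},
    {"tx":-0.075,"ty":-0.006,"tz":0.057,"roll":0},
  ],
)

```text
t: 41.25
ee_pos: [0.383, -0.3367, 0.1507]
ee_rot: [0.819, 0.574, 0.0, 0.0]
ft_force: [-0.1, -0.4, 0.3]
gripper_width: 0.499
```

Run:
```python
from h import *
f=look('w21'); grab('top'); mv(.3832,-.334,.003,69.5)
f=grab('scene');save(f,'s21')
```

```text
[ 0.3847 -0.3322] 69.2 L 0.0457 w [0.0223, 0.0123] p 0.82 grasp [ 0.3836 -0.335 ]
t 41.4 cur [ 0.3829 -0.3368  0.1505] hd 70.0 -> tx 0.0027 ty -0.0007 tz 0.1475 roll 0.5 q6 -20.575651390600513 rows 2.4 0.1
```

View pics/w21.png

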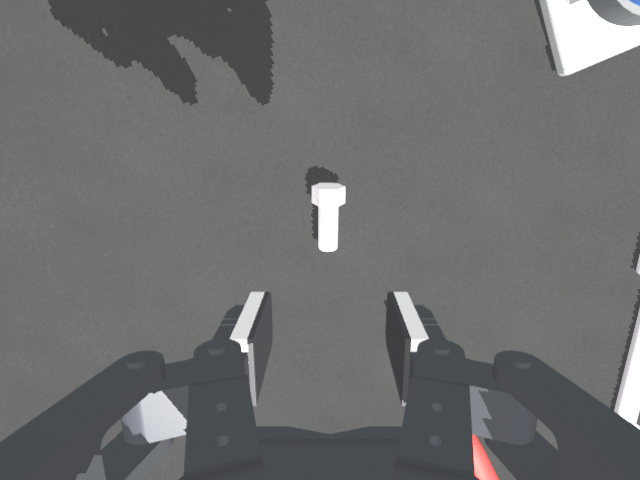

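View pics/s21.png

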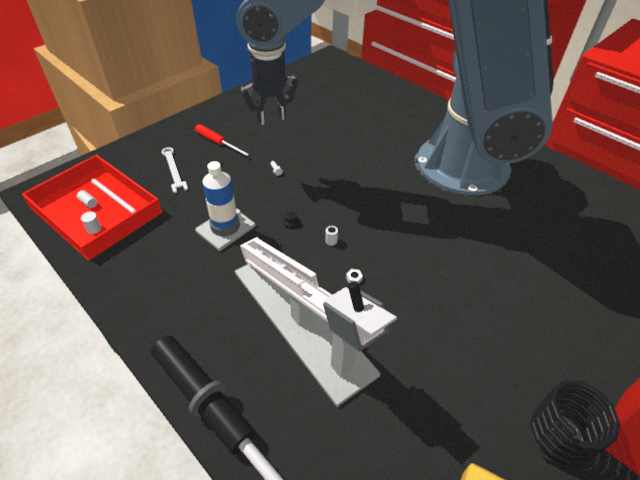

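play_rows(
  increments=[
    {"tx":0.002,"ty":0.0,"tz":0.04,"roll":0.5},
    {"tx":0.002,"ty":0.0,"tz":0.08,"roll":0.5},
    {"tx":0.002,"ty":0.0,"tz":0.11,"roll":0.5},
    {"tx":0.002,"ty":0.0,"tz":0.135,"roll":0.5},
    {"tx":0.002,"ty":0.0,"tz":0.147,"roll":0.5},
    {"tx":0.002,"ty":0.0,"tz":0.147,"roll":0.5},
    {"tx":0.002,"ty":0.0,"tz":0.147,"roll":0.5},
    {"tx":0.002,"ty":0.0,"tz":0.147,"roll":0.5},
  ],
)

```text
t: 42.45
ee_pos: [0.3839, -0.3353, 0.0043]
ee_rot: [0.821, 0.57, 0.0, 0.001]
ft_force: [-0.8, 0.4, 0.1]
gripper_width: 0.503
```

play_rows(
  increments=[
    {"tx":0,"ty":0,"tz":0,"roll":0},
    {"tx":0,"ty":0,"tz":0,"roll":0},
    {"tx":0,"ty":0,"tz":0,"roll":0},
    {"tx":0,"ty":0,"tz":0,"roll":0},
    {"tx":0,"ty":0,"tz":0,"roll":0},
    {"tx":0,"ty":0,"tz":-0.05,"roll":0},
    {"tx":0,"ty":0,"tz":-0.11,"roll":0},
    {"tx":0,"ty":0,"tz":-0.16,"roll":0},
  ],
  jaw=1,
  grip_force=50,
)

```text
t: 43.45
ee_pos: [0.3835, -0.3349, 0.1655]
ee_rot: [0.821, 0.57, 0.0, 0.0]
ft_force: [0.6, 0.3, -2.1]
gripper_width: 0.137
```

Run:
```python
from h import *
f=grab('wrist');save(f,'w22')
mv(.6624,.1194,.25,81.6)
```

```text
t 43.5 cur [ 0.3854 -0.3367  0.1713] hd 69.6 -> tx 0.5238 ty 0.1009 tz -0.0799 roll -12.0 q6 18.61804859139616 rows 8.6 1.1
```

View pics/w22.png

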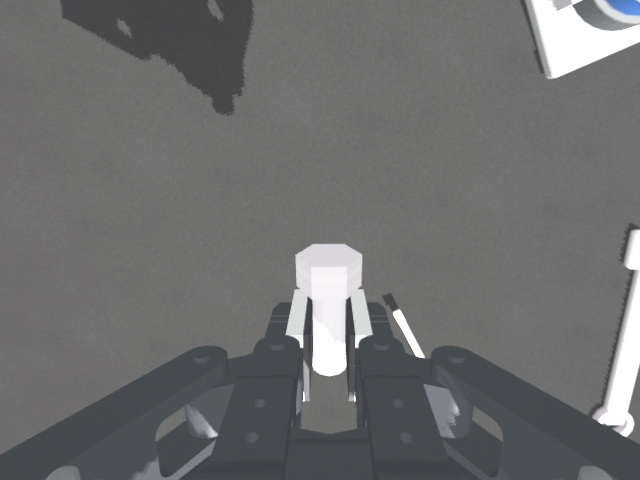

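play_rows(
  increments=[
    {"tx":0.04,"ty":0.005,"tz":-0.04,"roll":-2},
    {"tx":0.09,"ty":0.015,"tz":-0.08,"roll":-4},
    {"tx":0.15,"ty":0.027,"tz":-0.09,"roll":-6},
    {"tx":0.21,"ty":0.04,"tz":-0.09,"roll":-8},
    {"tx":0.27,"ty":0.052,"tz":-0.09,"roll":-10},
    {"tx":0.33,"ty":0.063,"tz":-0.09,"roll":-12},
    {"tx":0.39,"ty":0.075,"tz":-0.09,"roll":-12},
    {"tx":0.44,"ty":0.085,"tz":-0.09,"roll":-12},
  ],
)

```text
t: 44.5
ee_pos: [0.6177, 0.0498, 0.2529]
ee_rot: [0.757, 0.653, -0.0, -0.0]
ft_force: [0.3, -0.8, -1.0]
gripper_width: 0.137
```

Run:
```python
from h import *
mv(.6624,.1194,.24,81.6)
```

```text
t 44.5 cur [0.6177 0.0498 0.2529] hd 81.6 -> tx 0.0754 ty 0.0341 tz 0.0129 roll -0.0 q6 18.61804859139616 rows 1.3 0.0
```

play_rows(
  increments=[
    {"tx":0.04,"ty":0.02,"tz":0,"roll":0},
    {"tx":0.075,"ty":0.034,"tz":0,"roll":0},
    {"tx":0.075,"ty":0.034,"tz":0,"roll":0},
    {"tx":0.075,"ty":0.034,"tz":0.01,"roll":0},
    {"tx":0.075,"ty":0.034,"tz":0.03,"roll":0},
    {"tx":0.075,"ty":0.034,"tz":0.03,"roll":0},
    {"tx":0.075,"ty":0.034,"tz":0.03,"roll":0},
    {"tx":0.075,"ty":0.034,"tz":0.03,"roll":0},
  ],
)

```text
t: 45.5
ee_pos: [0.6619, 0.1165, 0.2243]
ee_rot: [0.757, 0.653, 0.0, 0.0]
ft_force: [-0.8, -0.6, -0.8]
gripper_width: 0.14
```

Run:
```python
from h import *
mv(.6624,.1194,.163,81.6)
```

```text
t 45.5 cur [0.6619 0.1165 0.2243] hd 81.5 -> tx 0.0029 ty 0.0000 tz 0.0613 roll -0.1 q6 18.61804859139616 rows 1.0 0.0
```

play_rows(
  increments=[
    {"tx":0.003,"ty":0,"tz":0.02,"roll":0},
    {"tx":0.003,"ty":0,"tz":0.04,"roll":0},
    {"tx":0.003,"ty":0,"tz":0.052,"roll":0},
    {"tx":0.003,"ty":0,"tz":0.058,"roll":0},
    {"tx":0.003,"ty":0,"tz":0.061,"roll":0},
    {"tx":0.003,"ty":0,"tz":0.061,"roll":0},
    {"tx":0.003,"ty":0,"tz":0.061,"roll":0},
    {"tx":0.003,"ty":0,"tz":0.061,"roll":0},
  ],
)

```text
t: 46.5
ee_pos: [0.6622, 0.1198, 0.1629]
ee_rot: [0.757, 0.653, 0.0, 0.0]
ft_force: [0.7, -0.4, -1.5]
gripper_width: 0.142
```

play_rows(
  increments=[
    {"tx":0,"ty":0,"tz":0,"roll":0},
    {"tx":0,"ty":0,"tz":0,"roll":0},
    {"tx":0,"ty":0,"tz":0,"roll":0},
    {"tx":0,"ty":0,"tz":0,"roll":0},
    {"tx":0,"ty":0,"tz":-0.04,"roll":0},
    {"tx":0,"ty":0,"tz":-0.08,"roll":0},
    {"tx":0,"ty":0,"tz":-0.12,"roll":0},
    {"tx":0,"ty":0,"tz":-0.12,"roll":0},
  ],
  jaw=0.5,
)

```text
t: 47.5
ee_pos: [0.6632, 0.1199, 0.2861]
ee_rot: [0.757, 0.653, 0.002, 0.002]
ft_force: [0.7, -0.2, -1.0]
gripper_width: 0.499
```

Run:
```python
from h import *
f=look('w23'); chanfit('wrist',f,f['z_map']>0)
cv2.imwrite('pics/w23z.png',cv2.resize(f['img'][180:440,260:400],None,fx=3,fy=2.2,interpolation=cv2.INTER_CUBIC))
f=grab('scene');save(f,'s23')
print(C(.385,.069),env.state()['ee_pos'])
```

```text
roof wrist hd corr 0.07 off -0.0022 w 0.0371 zn 0.0320 22 xmin 0.0020
 plate zn 0.0380 x 0.321..0.415 q -0.0255..0.0254
 post x mid 0.3855 q mid -0.0019 zn max 0.0848 2344
[0.67371265 0.19633748 0.25524327] [0.661649   0.11971062 0.28129876]
```

View pics/w23z.png

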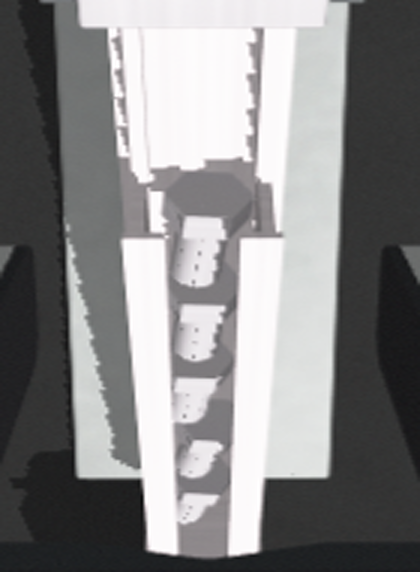

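View pics/s23.png

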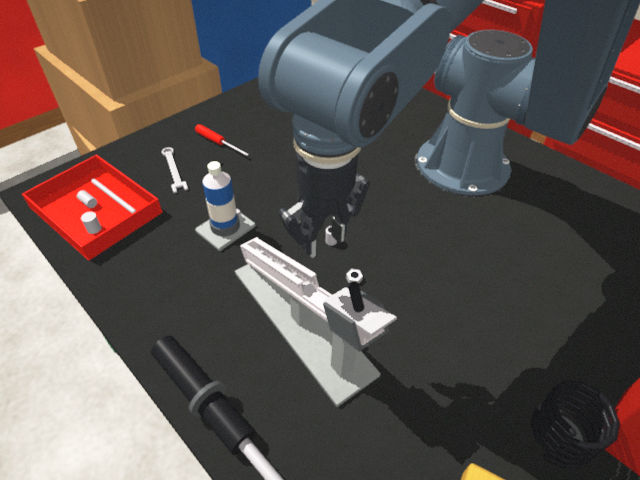

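Run:
```python
from h import *
f=grab('wrist');P=cloud(f,f['z_map']>0);a=np.radians(25);u=np.array([np.cos(np.radians(81.6)),np.sin(np.radians(81.6))]);n=np.array([-u[1],u[0]])
d=P[:,:2]-[.627,-.12];s=d@u;q=d@n;zn=(P[:,2]-.03)*np.cos(a)-s*np.sin(a);x=s*np.cos(a)+(P[:,2]-.03)*np.sin(a)
k=abs(q+.001)<.006
for x0 in np.arange(.0,.29,.004):
    kk=k&(abs(x-x0)<.002)&(zn<.03)&(zn>-.005)
    if kk.sum(): print('%.3f %.1f'%(x0,1e3*np.median(zn[kk])),end='; ')
```

```text
0.000 16.6; 0.004 14.6; 0.008 13.0; 0.012 13.3; 0.016 13.7; 0.020 14.5; 0.024 14.7; 0.028 15.2; 0.032 18.9; 0.036 19.2; 0.040 19.6; 0.044 17.2; 0.048 14.5; 0.052 13.0; 0.056 13.2; 0.060 13.8; 0.064 13.9; 0.068 14.0; 0.072 14.6; 0.080 18.9; 0.084 18.9; 0.088 19.4; 0.092 14.1; 0.096 11.6; 0.100 12.2; 0.104 13.3; 0.108 13.6; 0.112 13.9; 0.116 14.4; 0.120 14.9; 0.128 18.7; 0.132 19.2; 0.136 19.6; 0.140 15.1; 0.144 12.4; 0.148 12.9; 0.152 13.1; 0.156 13.4; 0.160 13.9; 0.164 14.4; 0.168 14.8; 0.172 18.6; 0.176 19.1; 0.180 19.5; 0.184 19.1; 0.188 13.5; 0.192 12.7; 0.196 12.8; 0.200 13.2; 0.204 13.5; 0.208 14.0; 0.212 14.3; 0.216 14.7; 0.220 18.7; 0.224 19.2; 0.228 19.7; 0.232 12.3; 0.236 -0.0; 0.240 -1.0; 0.244 -1.0; 0.248 -1.1; 0.252 -0.9; 0.256 -1.0; 0.260 -1.0; 0.264 -1.0; 0.268 -0.9; 0.272 -1.0; 0.276 -1.0; 0.280 -1.0; 0.284 -1.0; 0.288 -1.0;
```

All five are seated: head tops sit at a 46 mm pitch and the last head ends at x≈230 mm. Next I close the shutter by pushing the post downhill with shut fingers.

Run:
```python
from h import *
mv(.6796,.2361,.2593,81.6)
```

```text
t 47.7 cur [0.6616 0.1197 0.281 ] hd 81.5 -> tx 0.1178 ty 0.0007 tz 0.0216 roll -0.1 q6 27.557750545631563 rows 1.9 0.0
```

play_rows(
  increments=[
    {"tx":0,"ty":0.001,"tz":-0.05,"roll":0},
    {"tx":0.03,"ty":0.001,"tz":-0.06,"roll":0},
    {"tx":0.08,"ty":0.001,"tz":-0.06,"roll":0},
    {"tx":0.118,"ty":0.001,"tz":-0.06,"roll":0},
    {"tx":0.118,"ty":0.001,"tz":-0.03,"roll":0},
    {"tx":0.118,"ty":0.001,"tz":0.0,"roll":0},
    {"tx":0.118,"ty":0.001,"tz":0.0216,"roll":0},
    {"tx":0.118,"ty":0.001,"tz":0.0216,"roll":0},
  ],
  jaw=1,
)

```text
t: 48.7
ee_pos: [0.6795, 0.2361, 0.2579]
ee_rot: [0.757, 0.653, -0.002, -0.001]
ft_force: [0.3, 0.1, 0.2]
gripper_width: 0.002
```

Run:
```python
from h import *
f=grab('scene');save(f,'s24')
mv(.6651,.1379,.213,81.6); print(env.state()['ft_force'])
```

```text
t 48.75 cur [0.6801 0.2363 0.2599] hd 81.5 -> tx -0.0995 ty -0.0003 tz 0.0470 roll -0.1 q6 20.113580303131755 rows 1.8 0.0
[ 0.20902632 -0.86469757  0.70236516]
```

View pics/s24.png

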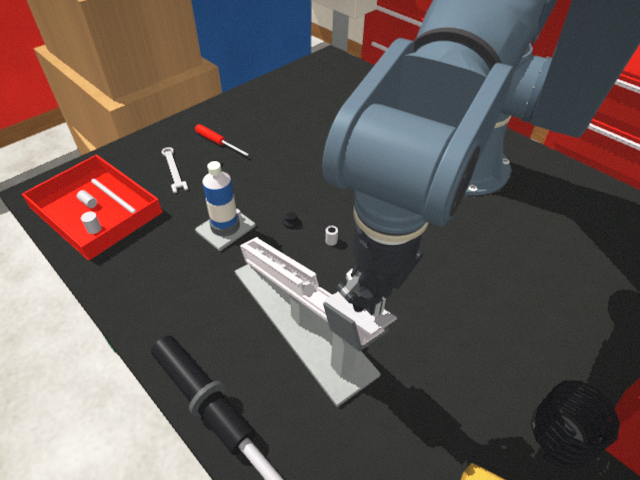

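Fingers are behind the post. Pushing most of the way first.

play_rows(
  increments=[
    {"tx":-0.012,"ty":0,"tz":0.0056,"roll":0},
    {"tx":-0.024,"ty":0,"tz":0.0112,"roll":0},
    {"tx":-0.036,"ty":0,"tz":0.0168,"roll":0},
    {"tx":-0.048,"ty":0,"tz":0.0224,"roll":0},
    {"tx":-0.06,"ty":0,"tz":0.028,"roll":0},
    {"tx":-0.072,"ty":0,"tz":0.0336,"roll":0},
    {"tx":-0.082,"ty":0,"tz":0.038,"roll":0},
    {"tx":-0.09,"ty":0,"tz":0.042,"roll":0},
  ],
)

```text
t: 49.75
ee_pos: [0.6671, 0.1467, 0.2186]
ee_rot: [0.757, 0.653, -0.0, -0.0]
ft_force: [0.2, 1.3, 3.4]
gripper_width: -0.001
```

Run:
```python
from h import *
f=grab('scene');chanfit('s',f,f['z_map']>0)
mv(.6651,.1379,.213,81.6); print(env.state()['ft_force'])
```

```text
roof s hd corr -2.40 off 0.0030 w 0.0372 zn 0.0314 22 xmin -0.0022
 plate zn 0.0377 x 0.246..0.406 q -0.0254..0.0254
 post x mid 0.3320 q mid -0.0006 zn max 0.0899 246
t 49.8 cur [0.6669 0.1459 0.2181] hd 81.5 -> tx -0.0081 ty -0.0006 tz 0.0051 roll -0.1 q6 20.113580303131755 rows 0.2 0.0
[ 1.2865088  -0.40076734  0.32713859]
```

play_rows(
  increments=[
    {"tx":-0.003,"ty":0,"tz":0.0014,"roll":0},
    {"tx":-0.006,"ty":0,"tz":0.0028,"roll":0},
    {"tx":-0.009,"ty":0,"tz":0.0042,"roll":0},
    {"tx":-0.01,"ty":0,"tz":0.0047,"roll":0},
    {"tx":-0.01,"ty":0,"tz":0.0047,"roll":0},
    {"tx":-0.01,"ty":0,"tz":0.0047,"roll":0},
    {"tx":-0.01,"ty":0,"tz":0.0047,"roll":0},
    {"tx":-0.01,"ty":0,"tz":0.0047,"roll":0},
  ],
)

```text
t: 50.8
ee_pos: [0.6659, 0.1386, 0.2148]
ee_rot: [0.757, 0.653, 0.001, -0.0]
ft_force: [1.1, 7.2, 3.6]
gripper_width: 0.003
```

Run:
```python
from h import *
f=grab('scene');chanfit('s',f,f['z_map']>0)
print(env.state()['ft_force'],env.state()['ee_pos'])
```

```text
roof s hd corr -2.46 off 0.0030 w 0.0372 zn 0.0313 22 xmin -0.0018
 plate zn 0.0377 x 0.238..0.406 q -0.0256..0.0251
 post x mid 0.3233 q mid -0.0006 zn max 0.0900 244
[0.88869742 7.09367357 4.27783752] [0.66588662 0.1386315  0.21477979]
```

play_rows(
  increments=[
    {"tx":-0.002,"ty":0,"tz":0.001,"roll":0},
    {"tx":-0.004,"ty":0,"tz":0.002,"roll":0},
    {"tx":-0.006,"ty":0,"tz":0.003,"roll":0},
    {"tx":-0.007,"ty":0,"tz":0.0033,"roll":0},
    {"tx":-0.007,"ty":0,"tz":0.0033,"roll":0},
    {"tx":-0.007,"ty":0,"tz":0.0033,"roll":0},
    {"tx":-0.007,"ty":0,"tz":0.0033,"roll":0},
    {"tx":-0.007,"ty":0,"tz":0.0033,"roll":0},
  ],
)

```text
t: 51.85
ee_pos: [0.6659, 0.1374, 0.2145]
ee_rot: [0.757, 0.654, 0.006, -0.002]
ft_force: [-0.1, 35.0, 17.4]
gripper_width: 0.002
```

Run:
```python
from h import *
f=grab('scene');chanfit('s',f,f['z_map']>0);save(f,'s25')
print(env.state()['ft_force'],env.state()['ee_pos'])
```

```text
roof s hd corr -1.54 off 0.0018 w 0.0369 zn 0.0313 22 xmin -0.0030
 plate zn 0.0377 x 0.237..0.406 q -0.0255..0.0255
 post x mid 0.3220 q mid -0.0004 zn max 0.0898 246
[-0.15691377 33.93533139 17.79216569] [0.66587056 0.13737171 0.21441599]
```

It has hit the shut stop: the force rises to 35 N with no further motion. Retreating upward.

play_rows(
  increments=[
    {"tx":0.01,"ty":0,"tz":-0.006,"roll":0},
    {"tx":0.025,"ty":0,"tz":-0.015,"roll":0},
    {"tx":0.025,"ty":0,"tz":-0.06,"roll":0},
    {"tx":0.025,"ty":0,"tz":-0.11,"roll":0},
    {"tx":0.0,"ty":0,"tz":-0.14,"roll":0},
    {"tx":-0.06,"ty":0,"tz":-0.14,"roll":0},
    {"tx":-0.1,"ty":0,"tz":-0.14,"roll":0},
    {"tx":-0.1,"ty":0,"tz":-0.14,"roll":0},
  ],
)

```text
t: 52.9
ee_pos: [0.6498, 0.0291, 0.3512]
ee_rot: [0.758, 0.652, -0.0, 0.0]
ft_force: [0.6, 0.1, 0.5]
gripper_width: -0.006
```

Run:
```python
from h import *
f=grab('wrist');chanfit('w',f,f['z_map']>0);save(f,'w26')
for n in ['scene','top','wrist']:
    f=grab(n); 
    if n=='scene': chanfit(n,f,f['z_map']>0)
    for r in vision.pinpoint(n,'cap_top'): print(n,round(r['p'],2),w(f,r['xyz']).round(4))
    P=cloud(f,f['z_map']>0); k=(np.hypot(P[:,0]-.612,P[:,1]+.246)<.03)&(P[:,2]>.183)
    if k.sum()>5: print('cap cloud',k.sum(),P[k].mean(0),P[k].min(0),P[k].max(0))
mv(.6115,-.246,.26)
```

```text
roof w hd corr -0.00 off -0.0018 w 0.0371 zn 0.0319 16 xmin 0.0716
 plate zn 0.0379 x 0.236..0.340 q -0.0245..0.0232
 post x mid 0.3004 q mid -0.0018 zn max 0.0848 944
roof scene hd corr 0.00 off 0.0001 w 0.0374 zn 0.0314 22 xmin -0.0030
 plate zn 0.0377 x 0.237..0.406 q -0.0256..0.0252
 post x mid 0.3026 q mid -0.0005 zn max 0.0834 213
scene 0.65 [ 0.6124 -0.2453  0.1891]
cap cloud 123 [ 0.61007314 -0.24424631  0.18964795] [ 0.58869575 -0.25830083  0.18313156] [ 0.62231789 -0.23373381  0.19403018]
top 0.43 [ 0.6115 -0.2484  0.1909]
cap cloud 142 [ 0.60828155 -0.24840347  0.19044085] [ 0.58865708 -0.26117552  0.18344321] [ 0.62320459 -0.23639738  0.19707635]
t 53.25 cur [0.6501 0.0325 0.3507] hd 81.6 -> tx -0.2812 ty 0.0025 tz 0.0907 roll 0.0 q6 None rows 4.7 0.0
```

View pics/w26.png

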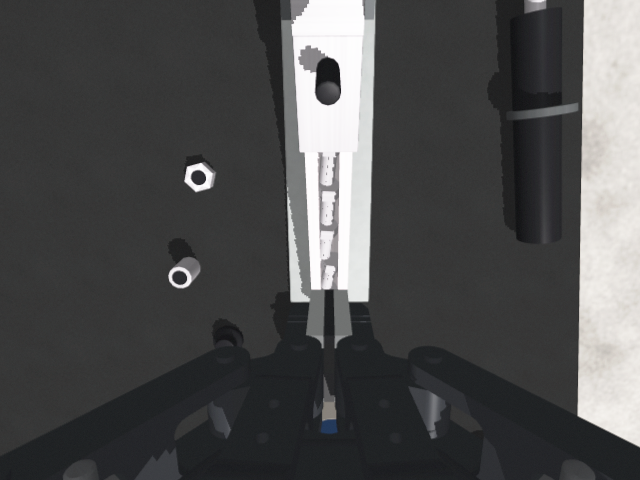

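The post has moved 85 mm and the shutter is shut. Now the cap at (0.612, -0.246, 0.192).

play_rows(
  increments=[
    {"tx":-0.05,"ty":0.001,"tz":0,"roll":0},
    {"tx":-0.1,"ty":0.001,"tz":0,"roll":0},
    {"tx":-0.16,"ty":0.002,"tz":0.01,"roll":0},
    {"tx":-0.22,"ty":0.002,"tz":0.03,"roll":0},
    {"tx":-0.265,"ty":0.002,"tz":0.06,"roll":0},
    {"tx":-0.281,"ty":0.002,"tz":0.09,"roll":0},
    {"tx":-0.281,"ty":0.002,"tz":0.11,"roll":0},
    {"tx":-0.281,"ty":0.002,"tz":0.125,"roll":0},
  ],
)

```text
t: 54.25
ee_pos: [0.6107, -0.2463, 0.2249]
ee_rot: [0.757, 0.653, -0.0, -0.0]
ft_force: [-0.3, -0.7, -0.1]
gripper_width: -0.001
```

Run:
```python
from h import *
f=grab('scene');save(f,'s27');grab('wrist');grab('wrist')
mv(.612,-.246,.192); print(env.state()['ft_force'])
```

```text
t 54.4 cur [ 0.6108 -0.2461  0.2257] hd 81.6 -> tx 0.0003 ty 0.0012 tz 0.0337 roll 0.0 q6 None rows 0.5 0.0
[-0.03132347 -0.7768368   0.68646732]
```

View pics/s27.png

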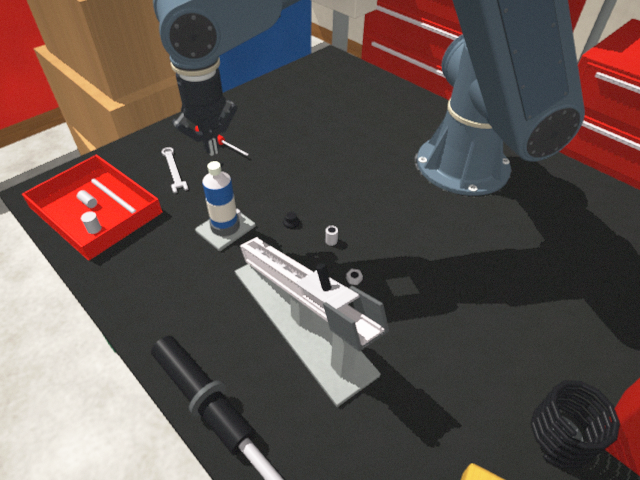

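play_rows(
  increments=[
    {"tx":0,"ty":0.001,"tz":0.01,"roll":0},
    {"tx":0,"ty":0.001,"tz":0.02,"roll":0},
    {"tx":0,"ty":0.001,"tz":0.027,"roll":0},
    {"tx":0,"ty":0.001,"tz":0.032,"roll":0},
    {"tx":0,"ty":0.001,"tz":0.036,"roll":0},
    {"tx":0,"ty":0.001,"tz":0.04,"roll":0},
    {"tx":0,"ty":0.001,"tz":0.0435,"roll":0},
    {"tx":0,"ty":0.001,"tz":0.0445,"roll":0},
  ],
)

```text
t: 55.4
ee_pos: [0.6119, -0.2469, 0.1848]
ee_rot: [0.757, 0.653, 0.0, 0.001]
ft_force: [-12.8, 6.4, 30.8]
gripper_width: -0.004
```

30.8 N at z=0.1848, so the cap is fully down (0.185). Releasing.

play_rows(
  increments=[
    {"tx":0,"ty":0,"tz":-0.02,"roll":0},
    {"tx":0,"ty":0,"tz":-0.05,"roll":0},
    {"tx":0,"ty":0,"tz":-0.09,"roll":0},
    {"tx":0,"ty":-0.03,"tz":-0.13,"roll":0},
    {"tx":0,"ty":-0.08,"tz":-0.13,"roll":0},
    {"tx":0,"ty":-0.13,"tz":-0.13,"roll":0},
    {"tx":0,"ty":-0.16,"tz":-0.13,"roll":0},
    {"tx":0,"ty":-0.16,"tz":-0.13,"roll":0},
  ],
)

```text
t: 56.4
ee_pos: [0.4522, -0.2232, 0.3119]
ee_rot: [0.758, 0.653, 0.0, 0.0]
ft_force: [1.1, 0.6, 0.7]
gripper_width: 0.003
```

Run:
```python
from h import *
print(env.state()['ft_force'],env.state()['ee_pos'])
for n in ['scene','top']:
    f=grab(n); save(f,n+'28')
    if n=='scene': chanfit(n,f,f['z_map']>0)
    for l in ['cap_top','socket','nut','bush']:
        for r in vision.pinpoint(n,l)[:1]: print(n,l,round(r['p'],2),w(f,r['xyz']).round(4))
```

```text
[1.14905184 0.58256902 0.66327393] [ 0.45222972 -0.22318206  0.31192718]
roof scene hd corr 0.03 off -0.0001 w 0.0374 zn 0.0314 22 xmin -0.0029
 plate zn 0.0376 x 0.237..0.405 q -0.0254..0.0252
 post x mid 0.3025 q mid -0.0003 zn max 0.0840 212
scene cap_top 0.72 [ 0.6122 -0.2448  0.1878]
scene socket 0.72 [ 0.4533 -0.052  -0.0019]
scene nut 0.64 [0.4965 0.0554 0.    ]
scene bush 0.7 [ 4.824e-01 -1.577e-01  3.000e-04]
top cap_top 0.68 [ 0.6129 -0.2479  0.1872]
top socket 0.48 [ 0.4585 -0.0529  0.0011]
top nut 0.6 [ 0.6271 -0.0992  0.046 ]
top bush 0.64 [ 4.829e-01 -1.552e-01 -2.000e-04]
```

View pics/top28.png

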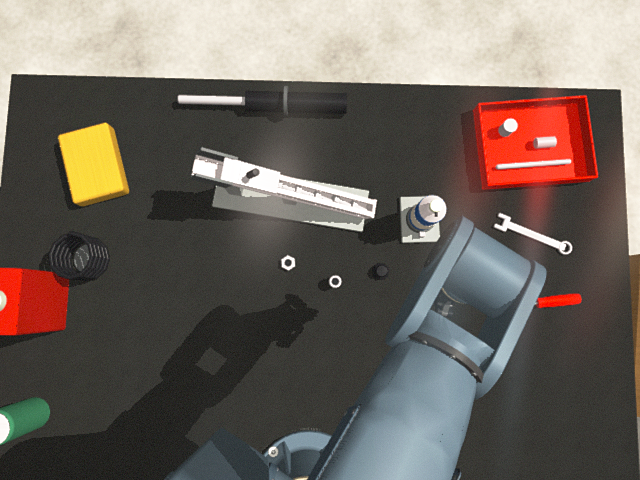

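View pics/scene28.png

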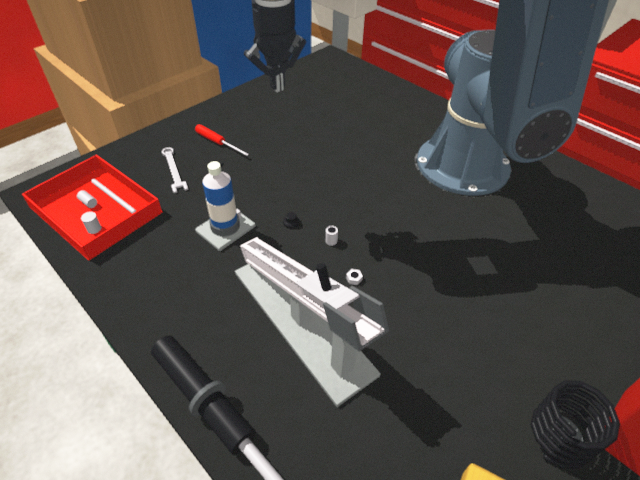

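Run:
```python
from h import *
for n in ['scene','top']:
    f=grab(n);P=cloud(f,f['z_map']>0); k=(np.hypot(P[:,0]-.612,P[:,1]+.246)<.03)&(P[:,2]>.183)
    print('cap cloud',k.sum(),P[k].mean(0),P[k].max(0))
print(env.close_job())
```

```text
cap cloud 127 [ 0.61021712 -0.24401851  0.18955657] [ 0.62329087 -0.23297757  0.1944749 ]
cap cloud 142 [ 0.60845398 -0.24825759  0.19018899] [ 0.62311412 -0.23588063  0.19574025]
the job is handed in; nothing more can be done
None
```

I opened the shutter, loaded all five bolts head uphill, shut the shutter, then pressed the degreaser cap once. The job was handed in at about 57 s of the 210 s allowed, with the arm clear of everything.

- **Bolts:** with the shutter still open, depth readings showed five heads at about 46 mm spacing, the last ending at x ≈ 230 mm. One bolt was knocked aside during the run; I found it again and loaded it from its new place.
- **Shutter:** it started about 20 mm open. I moved it to the open end stop, and after loading to the shut end stop; its post moved about 85 mm between the two.
- **Cap:** it reached z = 0.1848 m under about 31 N, which is fully down. Its height readings afterwards matched those from before the press.
- **Socket, nut and bush:** the scene camera put all three within about 4 mm of their first readings. One top-camera nut reading landed on the chute instead; the pictures from both cameras show the nut in its place, so I took that reading as a false detection.

Two things went less cleanly. My first grip on the shutter post slipped off when the shutter reached its stop. I then pushed on with shut fingers, thinking it was not fully open, and the wrist force reached about 78 N, under the 120 N limit.

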